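Clamp a culture flask in the cam cradle

TASK

Load the small culture flask that lies on the bench into the clamping cradle: flat on the black bed with its neck between the two fork posts, its cap beyond them, and let go of it there. Then swing the cam lever until the cam's high point bears squarely on the sprung follower, so that the pad holds the flask; back the cam off first if there is not enough room. Leave everything else on the bench where it stands.

Things in the scene. Friction and masses are not known exactly. Their poses are not given: they have to be found in the camera images.
- cradle: Fixed aluminium plate, 275 x 100 x 12 mm, bearing bed, fork, pad, follower and cam in line along its x. Origin on the table top, under the middle of the flask body's final place; x points from cam to fork, z up. In this frame (mm): plate x -197 to 77; black bed x -50 to 42, y -17 to 17, top z 24. The clamped flask's centre lies at about x 0, y 0, z 42.
- fork (a point): Point between the cradle's two upright fork posts, at the bed-side faces, 42 mm above the table. In the cradle's frame (mm) the posts span x 48 to 58 and y 16 to 34 on either side (gap 32), tops at z 60. The body's cap-side end finally rests against these faces.
- pad_face (a point): Middle of the rubber pad's face (40 wide, z 29 to 57 mm), which pushes the flask's bottom end towards the fork. With an empty bed its x in the cradle's frame is -42 - 12 x (1 - cos(cam angle)) mm. Behind it are its coil spring and the steel follower (top z 50). Guide cheeks beside them reach z 48.
- flask_mid (a point): Centre of the body of the small culture flask, loose, frosted plastic, green cap: the only flask lying flat. Body 96 long (its x), 50 wide, 36 high; on the centre line a neck (24 diameter, x 48 to 70 mm) and cap (31 diameter, x 70 to 92). x points to the cap, z up. 0.06 to 0.13 kg. Set it down about 5 mm short (cam side) of its final place: the neck lies in the fork and the pad pushes it home.
- cam (a joint): Cam angle (rad) about its vertical axis. 0: the eccentric steel disc's high point bears squarely on the follower and the lever points along the cradle's -x, away from the flask. Positive is anticlockwise from above (opening): at 1.57 the lever points along the cradle's -y. Stops at -0.7 and 2.5; starts at 1.25 to 2.3. Past 0 the pad draws back again. The flask needs 1.95 or more to go in.
- cam_axis (a point): Point on the cam's axis, at the disc's top, 46 mm above the table; in the cradle's frame x -146, y 0 mm. The steel disc has radius 32 mm, its centre 12 mm off the axis. The cam stays where it is left: hinge friction 0.17 N m, with the springs up to 5 N at the knob.
- knob_mid (a point): Middle of the black round upright knob on the end of the cam's lever, 75 mm from the cam's axis: 20 diameter, 56 high (56 to 112 mm above the table, this point at 84). It spins freely about its own axis, so it can be gripped from above and led round an arc without turning the gripper. The lever arm below is 16 mm wide, its top at 55 mm.
- pad (a joint): How far the sprung pad is pressed back against its spring (m): 0 when free, about 0.006 when the flask is clamped with the cam at its high point (about 5 N).
- tall_flask_mid (a point): Mid-height of the body of a larger flask that stands upright; 85 x 42 mm, 157 high with its green cap. Bystander.
- tip_box_mid (a point): Centre of a grey box with a pale lid, 118 x 83 x 60 mm. Bystander.
- bottle_mid (a point): Mid-height of an upright round bottle, 56 diameter, 150 high, standing just beyond the cradle's fork end. Bystander.
- beaker_mid (a point): Mid-height of a glass beaker, 70 diameter, 90 high. Bystander.
- jar_mid (a point): Mid-height of an amber jar, 64 diameter, 110 high. Bystander.
There are look-alikes about, which are no part of the job. Leave any orange look-alike of the part that bears flask_mid alone.

How it is judged (in metres and radians):
On the way:
1. the flask lies on the bed with its neck in the fork, let go, the cam still open (z of flask_mid in the frame of cradle between 0.036 and 0.048 m and y of flask_mid in the frame of cradle between -0.008 and 0.008 m and angle between the x axis of flask_mid and the x axis of cradle, either way round below 0.14 rad and x of flask_mid in the frame of cradle between -0.016 and 0.004 m and distance between the grasp point and flask_mid above 0.05 m and value of joint cam above 0.8 rad), for 0.2 s.
At the end, for the whole second after the job is handed in: The flask lies flat on the bed, neck in the fork (its centre within 4 mm lengthwise and 8 mm sideways of the seated place, within 8 degrees of the cradle's line); the cam is at rest within 0.2 rad of its high point; the pad is pressed back over 3 mm (z of flask_mid in the frame of cradle between 0.036 and 0.048 m and y of flask_mid in the frame of cradle between -0.008 and 0.008 m and angle between the x axis of flask_mid and the x axis of cradle, either way round below 0.14 rad and x of flask_mid in the frame of cradle between -0.004 and 0.004 m and value of joint cam between -0.2 and 0.2 rad and velocity of joint cam between -0.05 and 0.05 rad/s and value of joint pad above 0.003 m); the robot touches nothing.
It fails at once if the tall flask is moved more than 30 mm or knocked over (distance of tall_flask_mid from where it was at the start of the episode above 0.03 m).
It fails at once if the tip box is moved more than 30 mm or knocked over (distance of tip_box_mid from where it was at the start of the episode above 0.03 m).
It fails at once if the bottle is moved more than 30 mm or knocked over (distance of bottle_mid from where it was at the start of the episode above 0.03 m).
It fails at once if the beaker is moved more than 30 mm or knocked over (distance of beaker_mid from where it was at the start of the episode above 0.03 m).
It fails at once if the jar is moved more than 30 mm or knocked over (distance of jar_mid from where it was at the start of the episode above 0.03 m).
It also fails if it takes over 72 s, if anything falls off the work surface, if the arm or the gripper's body presses on something with over 40 N, if the wrist force passes 120 N, or if a joint passes its speed limit or range.

ROBOT

A 6-joint arm with a two-finger parallel gripper is mounted at the origin on the work surface. World frame = base frame: x ahead of the robot, y to its left, z up, the work surface at z = 0. Lengths are in mm, angles in rad, forces in N, time in s.
With the tool pointing down it reaches from about 400 to 925 mm from the base axis. Payload 12.5 kg.
Tool frame: the origin (TCP) lies on the centre line of the jaws, within the pads' length; the fingertips stand 14 mm ahead of it and the grasp point (between the pads) lies 5 mm behind it; z points along the fingers, y is the direction in which the jaws open and shut (so a half turn about z gives the same grasp; the last joint's range is limited). The gripper opens to 95 mm and grips with 3 to 60 N. Pads are 20 mm wide; open, the fingers measure 119 mm over their backs; the gripper's body (75 mm by 180 mm) begins 59 mm behind the grasp point.
Start: joints at [-1.43, 0.491, 1.559, -0, 1.092, -0.106], TCP at [152.711, -606.075, 207.661] pointing down, gripper open.
Joint ranges: [-3.1, 3.1], [-0.84, 2.19], [0.05, 2.79], [-1.13, 4.28], [0.06, 2.93], [-2.69, 2.69]. Speed limits (rad/s): [2.22, 2.22, 2.79, 3.14, 3.14, 3.14].

INTERFACE

Orientations are given as [roll, pitch, yaw] about the fixed x, y, z axes, in that order (R = Rz(yaw) Ry(pitch) Rx(roll)).
In Python, from cell import * gives the robot as it stands.
- The arm moves only by the tool play_rows, never from a script. Its argument "moves" is a list of rows, each a list of 7 numbers: the shift along the tool's x, y, z in m, then the turn, a rotation vector about the tool's x, y, z in rad, then the opening in per cent of the stroke, from 0 (shut) to 100 (fully open). In form: [[tx, ty, tz, ax, ay, az, claw], ...]. A call has 1 to 8 rows; each row shifts and turns the pose as measured when the row begins, along the tool's axes as they then stand; what a row does not reach is not made up. A row lasts 1/10 s, in which the tool goes at most 50 mm and 8.59 degrees, less where a joint would pass 70% of its speed; a pose out of reach is approached as far as the arm can. A call is refused whole if a number of a shift passes 0.05 or a number of a turn 0.15, either way. A call with a gripper value outside its range is refused whole. The fingers move at their own pace and stop on an object; the grip force is fixed at half the most. Time passes only in rows, so rows that do not move let the fingers close. It gives the time, the measured TCP pose, the force and the opening at its end, in the units of the state.
- state(): the state, without advancing time (a new reading comes with each control period).
- read_camera(name): name is "scene" or "top"; returns a dict with "img" (480x640x3 uint8, red, green, blue), "fx", "fy", "cx", "cy" (pixels), "R" (3x3) and "t" (3): a world point X has camera coordinates R X + t. Camera axes: x right, y down, z forward; pixel columns grow to the right and rows downward; lengths in mm; the calibration is good to about 2 mm. A picture is of the moment at which its call begins. There is no depth.
- job_done(): hands the job in, once; it reports no verdict.
The state is a dict: "t": time; "joints": joint angles; "qvel": joint speeds; "tau": joint torques, N m; "eef_pos": TCP position; "tcp_rot": TCP orientation; "ft_force": force on the tool from outside, world axes, zero at the start; "moment": the same for the moment, N m; "opening": opening from 0.0 (shut) to 1.0 (fully open).
Only numpy, scipy, OpenCV 4.12 (cv2) and the standard library are available. Lean on these libraries where they do the work, as an engineer would, in place of code of your own. Each camera call takes 0.05 s, during which the arm holds its last target.

## Working session

There is one attempt and no reset: what is moved stays moved. The work goes in short steps, Python scripts to look and compute and a tool call to move; the robot and the scene stay as the last step left them, time stands still between calls to the robot, and variables do not carry over. Pictures are saved under pics/ and viewed, and the job is handed in when it is done.

Besides the shell and the picture viewer there is one more tool, called as name(argument=value, ...) on one line, values as JSON. play_rows: Moves the arm, as the interface text tells. Its arguments: {"type":"object","properties":{"moves":{"type":"array"}},"required":["moves"]}

```bash
ls; mkdir -p pics
python3 - <<'E'
from cell import *
import cv2
s=state();print({k:s[k] for k in ("t","joints","eef_pos","tcp_rot","opening","ft_force")})
for n in ("scene","top"):
    c=read_camera(n);cv2.imwrite(f"pics/{n}0.png",c["img"][:,:,::-1]);print(n,c["fx"],c["fy"],c["cx"],c["cy"],c["R"],c["t"])
E
```

```text
pics
{'t': 0.0, 'joints': array([-1.42959373e+00,  4.91529526e-01,  1.55941962e+00, -1.33389164e-05,
        1.09170032e+00, -1.05605946e-01]), 'eef_pos': array([ 152.6756377 , -605.82035154,  207.09068256]), 'tcp_rot': array([-3.14054048e+00, -9.96342185e-05,  2.46814649e-01]), 'opening': 0.999585326250874, 'ft_force': array([ 0.13681373, -0.42711918, -0.07450589])}
scene 551.1062186707372 551.1062186707372 308.97463955262157 249.75850491841976 [[-0.30379598  0.95255002  0.01888047]
 [ 0.6309213   0.21598931 -0.74517577]
 [-0.71389517 -0.21446931 -0.66660078]] [ 164.31917196 -251.2242167  1708.58465081]
top 548.1377124673754 548.1377124673754 322.75873122091235 243.50353839029438 [[-0.00871801 -0.99989227 -0.01180899]
 [-0.99363262  0.00998884 -0.11222499]
 [ 0.11233085  0.01075542 -0.99361265]] [ -22.20149661  504.66210875 1466.45291409]
```

View pics/scene0.png

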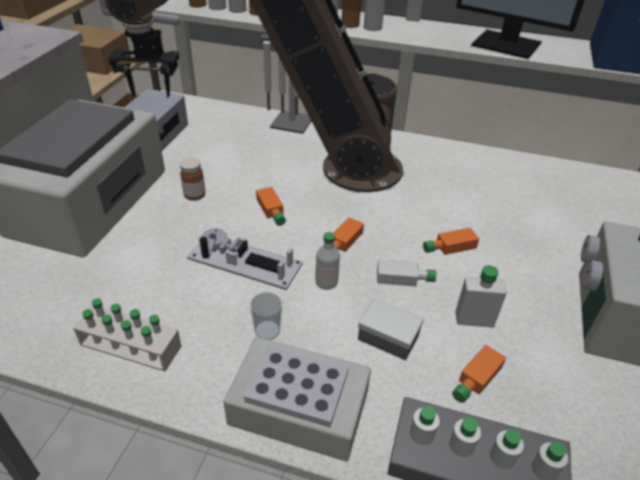

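View pics/top0.png

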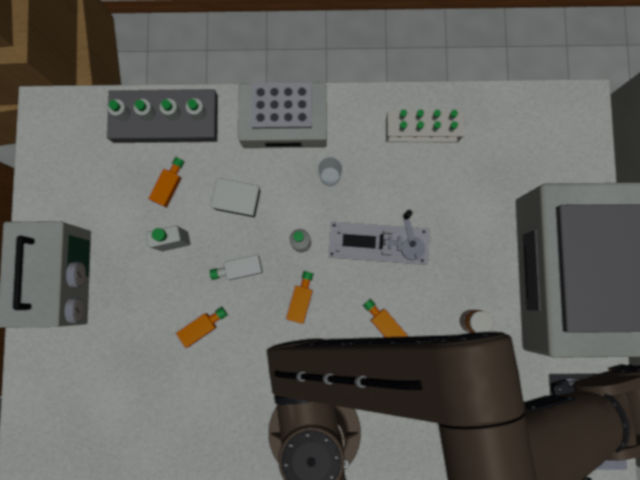

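The wanted flask is the pale one lying at top (242,268) / scene (400,272). It could be confused with the orange flasks at top (165,183), (202,327), (300,298) and (387,320), the upright tall flask (165,237), the pale-lidded tip box (235,197) and the bottle (300,240). I'll check it and the cradle in close crops.

Run:
```python
import cv2,numpy as np
t=cv2.imread("pics/top0.png");s=cv2.imread("pics/scene0.png")
z=lambda im,x,y,w,h,k:cv2.resize(im[y:y+h,x:x+w],None,fx=k,fy=k,interpolation=cv2.INTER_CUBIC)
cv2.imwrite("pics/cradle_top.png",z(t,320,200,120,80,6))
cv2.imwrite("pics/cradle_scene.png",z(s,180,220,130,75,6))
a=z(t,200,245,80,50,8);b=z(s,360,245,80,50,8)
cv2.imwrite("pics/flask.png",np.vstack([a[:300],b[:300]])[:600])
```

```text
(no output)
```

View pics/cradle_top.png

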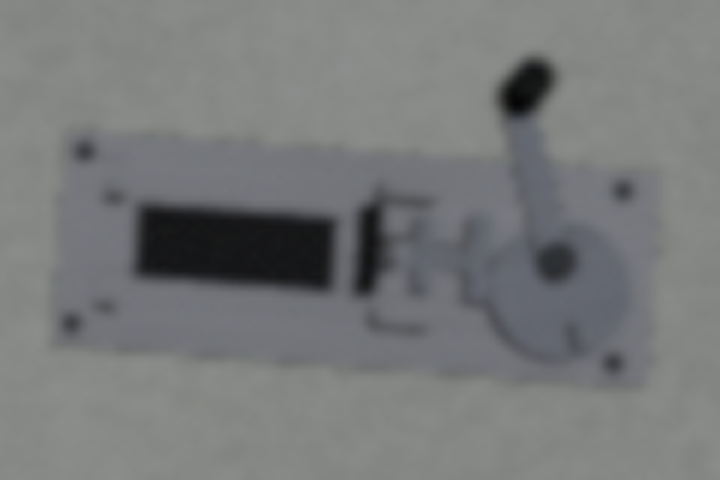

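View pics/cradle_scene.png

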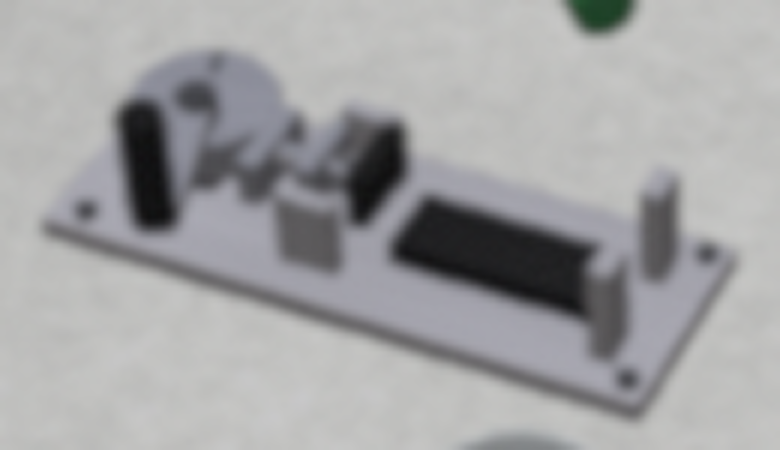

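View pics/flask.png

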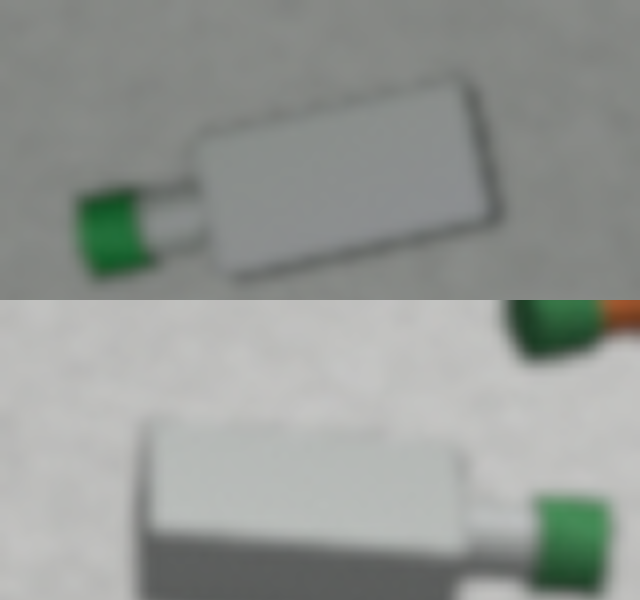

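The crops confirm the choice: a pale frosted body with a green cap at top (213,273). In the cradle, the bed is at top (359,241), the cam pivot at (413,244), the knob at (408,214) and the fork at the left end. Next I'll measure from both views.

```bash
cat > h.py <<'E'
from cell import *
import cv2,numpy as np
def ray(c,u,v):
    d=c["R"].T@np.array([(u-c["cx"])/c["fx"],(v-c["cy"])/c["fy"],1.]);o=-c["R"].T@c["t"];return o,d/np.linalg.norm(d)
def onz(c,p,z):
    o,d=ray(c,*p);return o+d*(z-o[2])/d[2]
def tri(c1,p1,c2,p2):
    o1,d1=ray(c1,*p1);o2,d2=ray(c2,*p2)
    A=np.stack([d1,-d2],1);k=np.linalg.lstsq(A,o2-o1,rcond=None)[0]
    a=o1+k[0]*d1;b=o2+k[1]*d2;return (a+b)/2,np.linalg.norm(a-b)
def proj(c,X):
    q=c["R"]@np.asarray(X,float)+c["t"];return np.array([c["fx"]*q[0]/q[2]+c["cx"],c["fy"]*q[1]/q[2]+c["cy"]])
def blobs(mask,box,mn=4):
    x0,y0,x1,y1=box;m=np.zeros_like(mask);m[y0:y1,x0:x1]=mask[y0:y1,x0:x1]
    n,l,st,ce=cv2.connectedComponentsWithStats(m.astype(np.uint8))
    return [(st[i][:5].tolist(),ce[i].round(2).tolist(),l==i) for i in range(1,n) if st[i][4]>=mn]
E
python3 - <<'E'
from h import *
np.set_printoptions(precision=1,suppress=True)
T=read_camera("top");S=read_camera("scene")
def g(c):return c["img"].astype(int)
for n,c,bx in(("T",T,(320,195,440,270)),("S",S,(180,220,310,290))):
    for b in blobs(g(c).max(2)<62,bx):
        r=cv2.minAreaRect(np.argwhere(b[2])[:,::-1].astype(np.float32));print(n,b[0],b[1],np.round(r[0],1),np.round(r[1],1),round(r[2],1))
for n,c,bx in(("T",T,(200,250,270,290)),("S",S,(370,255,445,295))):
    i=g(c)
    for b in blobs((i[:,:,1]-i[:,:,0]>35),bx): 
        r=cv2.minAreaRect(np.argwhere(b[2])[:,::-1].astype(np.float32));print("cap",n,b[:2],np.round(r[0],1),np.round(r[1],1),round(r[2],1))
# screws by crop px
st=[(84,151),(70,323),(624,190),(614,362)];ss=[(628,379),(707,253),(86,210)]
tp=[(320+(a+.5)/6-.5,200+(b+.5)/6-.5) for a,b in st];sp=[(180+(a+.5)/6-.5,220+(b+.5)/6-.5) for a,b in ss]
for p in tp:print("screw12",onz(T,p,12))
for i,j in((0,0),(1,1),(2,2)):print("tri",*tri(T,tp[i],S,sp[j]), onz(S,sp[j],12))
ft=[(205,130),(465,75),(500,222),(235,280)]
for a,b in ft:print("fl36",onz(T,(200+(a+.5)/8-.5,245+(b+.5)/8-.5),36))
fs=[(150,425),(462,447),(465,555),(150,535)]
for a,b in fs:print("fs36",onz(S,(360+(a+.5)/8-.5,245+(b-300+.5)/8-.5),36))
for (a,b),(e,f) in(((465,75),(150,535)),((500,222),(150,425)),((205,130),(465,555)),((235,280),(462,447))):
  print(tri(T,(200+(a+.5)/8-.5,245+(b+.5)/8-.5),S,(360+(e+.5)/8-.5,245+(f-300+.5)/8-.5)))
E
```

```text
T [404, 210, 8, 9, 48] [407.23, 214.23] [407.  214.5] [4.9 9.2] 45.0
T [343, 235, 32, 13, 362] [358.64, 240.79] [358.6 240.7] [31.7 11.3] 4.1
T [379, 234, 5, 15, 49] [381.14, 241.31] [381.4 241. ] [ 3.8 14.1] 5.2
T [410, 242, 5, 4, 17] [412.12, 243.41] [412.  243.5] [3. 4.] 90.0
S [200, 238, 9, 20, 119] [204.17, 247.47] [204.1 247.5] [19.7  6. ] 81.3
S [238, 242, 9, 15, 87] [242.11, 248.44] [241.9 248.5] [ 7.  15.3] 38.7
S [246, 254, 32, 18, 324] [262.24, 262.27] [262.5 262.2] [32.9 10.6] 16.7
cap T ([210, 270, 8, 9, 59], [213.34, 273.95]) [213.5 274. ] [8. 7.] 90.0
cap S ([428, 270, 8, 10, 74], [431.23, 274.34]) [431.5 274.5] [9. 7.] 90.0
screw12 [558.2 -57.2  12. ]
screw12 [478.6 -49.9  12. ]
screw12 [ 537.5 -305.1   12. ]
screw12 [ 458.3 -298.2   12. ]
tri [557.9 -56.9  13.2] 0.4566012644520613 [556.7 -57.1  12. ]
tri [478.5 -50.1  13.5] 0.42285702155972055 [477.  -50.8  12. ]
tri [ 537.2 -304.6   13.2] 0.6403811444106772 [ 536. -305.   12.]
fl36 [459.  237.7  36. ]
fl36 [476.9 149.6  36. ]
fl36 [426.9 137.6  36. ]
fl36 [408.2 227.   36. ]
fs36 [432.3 142.4  36. ]
fs36 [411.2 234.6  36. ]
fs36 [457.7 243.1  36. ]
fs36 [479.5 152.7  36. ]
(array([476.9, 151.2,  33.1]), np.float64(2.3937296455547874))
(array([426.9, 140. ,  30.5]), np.float64(3.5035992753402536))
(array([458.6, 240.5,  35.9]), np.float64(5.522617235591446))
(array([407.8, 231.2,  31.8]), np.float64(6.856054541225954))
```

Run:
```python
from h import *
np.set_printoptions(precision=1,suppress=True)
T=read_camera("top");S=read_camera("scene")
p0=np.array([513.1,-117.8]);yaw=np.arctan2(248.1,20.5);d=np.array([np.cos(yaw),np.sin(yaw)]);n=np.array([-d[1],d[0]])
def cr(X):q=np.asarray(X)[:2]-p0;return np.array([q@d,q@n,X[2]])
print("yaw",yaw)
print("bed T",cr(onz(T,(358.64,240.79),24)),"bed S (occluded by post)",cr(onz(S,(262.24,262.27),24)))
print("bed tri",*tri(T,(358.64,240.79),S,(262.24,262.27)))
print("pad T z57", cr(onz(T,(381.1,241.3),50)))
# knob: T blob is the tilted cylinder seen from above: top end = (410,211)?, S: top end
for pT,pS in(((407.23,214.23),(204.17,247.47)),):
    X,e=tri(T,pT,S,pS);c=cr(X);print("knob",X,e,c,"angle",np.arctan2(c[1],c[0]+146)-np.pi+2*np.pi, "r",np.hypot(c[0]+146,c[1]))
    for Y in (onz(T,pT,84),onz(S,pS,84)):
        c=cr(Y);print(" z84",Y,c,"ang",np.arctan2(c[1],c[0]+146)+np.pi,np.hypot(c[0]+146,c[1]))
X,e=tri(T,(213.34,273.95),S,(431.23,274.34));print("cap",X,e,onz(T,(213.34,273.95),18),onz(S,(431.23,274.34),18))
print("cam px",proj(T,[*(p0-146*d),46]))
k=6
a=cv2.resize(T["img"][190:300,140:310],None,fx=4.6,fy=4.6,interpolation=cv2.INTER_CUBIC)
a=cv2.convertScaleAbs(a,alpha=1.6,beta=-40);cv2.imwrite("pics/fl_t.png",a[:,:,::-1])
# profile along flask lines
im=cv2.cvtColor(T["img"],cv2.COLOR_RGB2GRAY)
print(im[255:284,224:266:1][::2,::2])
```

```text
yaw 1.4883556318702855
bed T [-7.4  1.1 24. ] bed S (occluded by post) [-9.4 -6.5 24. ]
bed tri [ 512.8 -127.6   18.5] 4.803701600831825
pad T z57 [-66.4   1.3  50. ]
knob [ 573.5 -250.7   83.1] 0.7200942892524861 [-127.4  -71.2   83.1] angle 1.8261044350368785 r 73.56453447352277
 z84 [ 573.5 -250.9   84. ] [-127.6  -71.2   84. ] ang 1.8233154270803658 73.52061275075643
 z84 [ 574.4 -249.7   84. ] [-126.5  -71.9   84. ] ang 1.8361140103131635 74.5320634795794
cap [424.6 272.6  21.6] 0.3816820040447743 [424.8 273.2  18. ] [420.6 272.8  18. ]
cam px [410.6 243.1]
[[134 135 136 137 137 136 134 133 132 134 134 133 130 132 128 128 128 116
  130 133 132]
 [135 135 135 135 135 133 134 131 129 129 125 129 132 136 138 140 139 108
  121 132 132]
 [136 134 133 131 130 125 128 131 134 136 139 140 141 141 141 142 141 118
  114 131 131]
 [131 125 128 132 135 138 139 140 141 140 141 141 141 141 141 141 141 126
  102 130 134]
 [129 138 139 140 140 140 140 141 141 141 141 142 141 141 142 141 141 132
  101 128 136]
 [130 139 140 140 141 141 141 141 141 141 141 141 141 141 142 142 142 137
  104 122 134]
 [116 138 141 141 141 141 142 141 141 141 142 141 141 142 141 141 141 139
  109 115 133]
 [117 137 142 142 142 141 141 141 141 141 141 141 141 141 142 142 141 141
  121 109 132]
 [135 137 141 142 141 141 142 141 141 141 142 142 142 142 142 141 140 137
  120 102 131]
 [131 131 141 141 141 142 141 142 142 141 141 141 139 135 127 122 113 111
  111 121 134]
 [114 126 140 142 141 141 141 140 137 132 124 117 109 112 112 121 128 133
  133 133 134]
 [127 129 138 139 135 128 122 112 111 112 116 124 129 134 131 131 136 138
  136 134 132]
 [133 131 126 112 113 114 121 127 132 135 134 135 135 136 132 133 137 138
  135 134 132]
 [135 136 135 130 133 136 133 135 134 135 135 137 137 136 135 133 135 137
  135 135 135]
 [137 136 135 133 135 135 134 136 136 134 133 136 137 135 135 135 135 135
  136 137 135]]
```

View pics/fl_t.png

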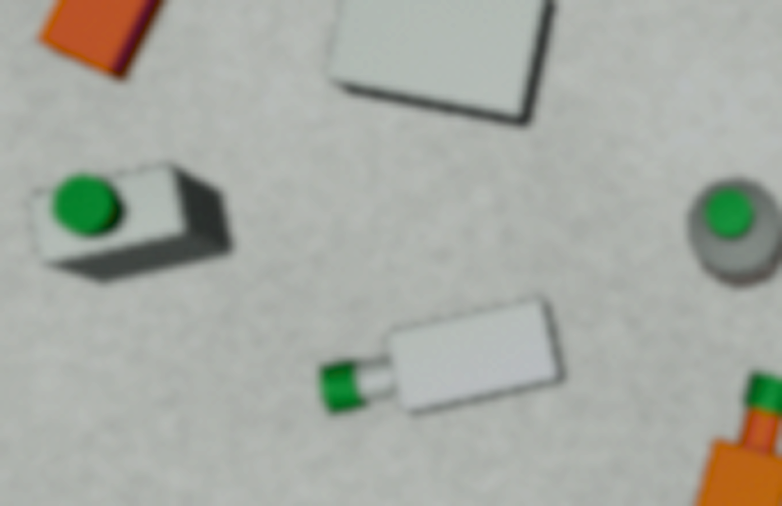

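Run:
```python
from h import *
np.set_printoptions(precision=3,suppress=True)
T=read_camera("top");S=read_camera("scene")
b=onz(T,(258.9,264),36)[:2];c=np.array([424.3,273]);
# side lines on z36 by edge points of the bright top face
im=cv2.cvtColor(T["img"],cv2.COLOR_RGB2GRAY).astype(float)
lo=[];hi=[]
for u in range(228,255):
    col=im[:,u]
    mid=int(round(268+(241-u)*0.22))
    v=mid
    while col[v]>133:v+=1
    lo.append((u,v-1+(col[v-1]-133)/(col[v-1]-col[v])))
L=np.array([onz(T,p,36)[:2] for p in lo]);
l=cv2.fitLine(L.astype(np.float32),cv2.DIST_HUBER,0,.01,.01).ravel();print("lower edge dir yaw",np.arctan2(l[1],l[0])%np.pi,"pt",l[2:])
# S view bottom-end: edge mid from corners
sb=(onz(S,(360+150.5/8-.5,245+125.5/8-.5),36)+onz(S,(360+150.5/8-.5,245+235.5/8-.5),36))[:2]/2
print("bottom T",b,"bottom S",sb,"cap-bottom len",np.linalg.norm(c-b),np.linalg.norm(c-sb),"yaw",np.arctan2(*(c-b)[::-1]),np.arctan2(*(c-sb)[::-1]))
for q in(b,sb):
    d=(c-q)/np.linalg.norm(c-q);print("centre",(q+48*d),(c-81*d))
    n=np.array([-d[1],d[0]]);print("lower edge offset",(l[2:]-q)@n)
print("bottle",tri(T,(299.5,235),S,(327,240)))
```

```text
lower edge dir yaw 1.7782505 pt [420.335 193.124]
bottom T [449.5   146.212] bottom S [455.912 147.522] cap-bottom len 129.26775454936674 129.39823316969728 yaw 1.7669998879760356 1.8175907326214236
centre [440.143 193.291] [440.091 193.554]
lower edge offset 19.46027974818908
centre [444.185 194.068] [444.088 194.454]
lower edge offset 23.358080035093586
bottle (array([514.309,  31.046, 136.883]), np.float64(0.8816265915115212))
```

play_rows(moves=[[0.017, -0.038, 0, 0, 0, 0, 100], [0.017, -0.038, 0, 0, 0, 0, 100], [0.017, -0.038, 0, 0, 0, 0, 100], [0.017, -0.038, 0, 0, 0, 0, 100], [0.017, -0.038, 0, 0, 0, 0, 60]])

```text
t: 0.9
eef_pos: [188.5, -397.8, 205.7]
tcp_rot: [3.141, 0.0, 0.243]
ft_force: [0.2, 0.1, -0.2]
opening: 0.96
```

play_rows(moves=[[0.038, -0.0073, 0, 0, 0, 0, 60], [0.038, -0.0073, 0, 0, 0, 0, 60], [0.038, -0.0073, 0, 0, 0, 0, 60], [0.038, -0.0073, 0, 0, 0, 0, 60], [0.038, -0.0073, 0, 0, 0, 0, 60], [0.038, -0.0073, 0, 0, 0, 0, 60], [0.036, -0.001, 0, 0, 0, 0, 60], [0.036, -0.001, 0, 0, 0, 0, 60]])

```text
t: 1.7
eef_pos: [476.5, -271.7, 208.3]
tcp_rot: [3.138, -0.001, 0.24]
ft_force: [0.2, -0.1, 1.0]
opening: 0.598
```

play_rows(moves=[[0.033, 0.001, 0, 0, 0, 0, 60], [0.033, 0.001, 0, 0, 0, 0, 60], [0.033, 0.001, 0, 0, 0, 0, 60], [0, 0, 0.04, 0, 0, 0, 60], [0, 0, 0, 0, 0, 0, 60]])

```text
t: 2.2
eef_pos: [581.7, -247.3, 167.6]
tcp_rot: [3.136, -0.003, 0.245]
ft_force: [-0.2, 0.0, 0.6]
opening: 0.599
```

Run:
```python
from h import *
print(state()["eef_pos"],state()["tcp_rot"])
S=read_camera("scene");T=read_camera("top")
a=cv2.resize(S["img"][130:300,160:330],None,fx=3,fy=3,interpolation=cv2.INTER_CUBIC)
b=cv2.resize(T["img"][160:290,330:430],None,fx=2.9,fy=2.9*170*3/(130*2.9)/3 if 0 else 2.9,interpolation=cv2.INTER_CUBIC)
b=cv2.copyMakeBorder(b,0,a.shape[0]-b.shape[0],0,0,cv2.BORDER_CONSTANT)
cv2.imwrite("pics/k1.png",np.hstack([a,b])[:,:,::-1])
```

```text
[ 581.67711549 -247.34843688  167.5796471 ] [ 3.13609563 -0.00321418  0.24492269]
```

View pics/k1.png

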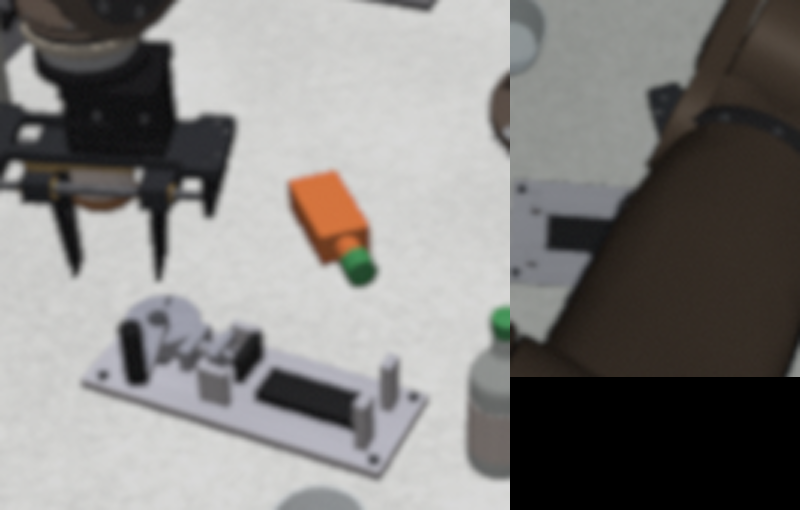

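play_rows(moves=[[-0.0086, 0.0014, 0, 0, 0, 0, 60], [0, 0, 0.025, 0, 0, 0, 60], [0, 0, 0, 0, 0, 0, 60], [0, 0, 0, 0, 0, 0, 60]])

```text
t: 2.7
eef_pos: [574.6, -255.5, 154.8]
tcp_rot: [3.125, -0.015, 0.242]
ft_force: [0.7, -0.0, 0.8]
opening: 0.604
```

Run:
```python
from h import *
print(state()["eef_pos"],state()["tcp_rot"])
S=read_camera("scene")
a=cv2.resize(S["img"][180:280,160:290],None,fx=6,fy=6,interpolation=cv2.INTER_CUBIC)
p=state()["eef_pos"]
for z in(112,84):
    q=(proj(S,[573.6,-250.9,z])-[160,180])*6+3;cv2.circle(a,tuple(int(v) for v in q),4,(255,0,0),1)
    q=(proj(S,[p[0],p[1],z])-[160,180])*6+3;cv2.circle(a,tuple(int(v) for v in q),4,(0,255,0),1)
q=(proj(S,[p[0],p[1],p[2]-14])-[160,180])*6+3;cv2.circle(a,tuple(int(v) for v in q),4,(0,0,255),1)
cv2.imwrite("pics/k2.png",a[:,:,::-1])
```

```text
[ 574.58609307 -255.50844345  154.84726794] [ 3.12479597 -0.01491635  0.24198081]
```

View pics/k2.png

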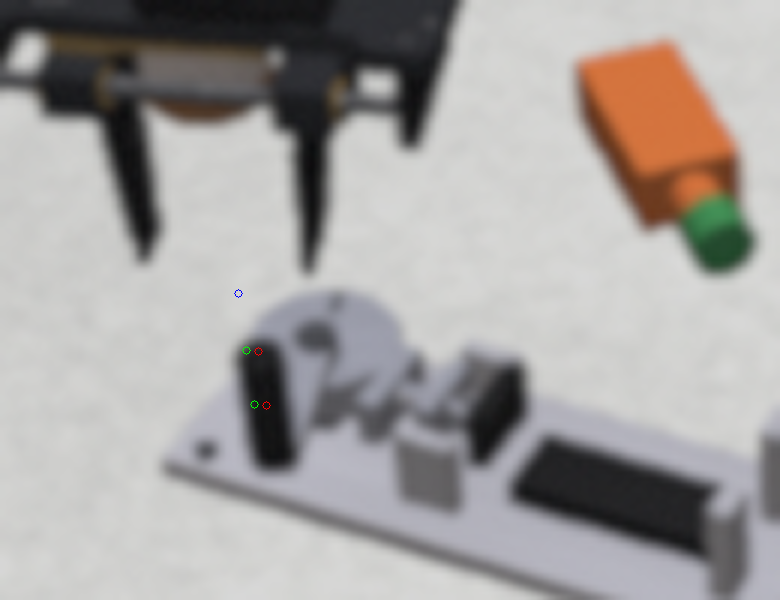

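```bash
cat >> h.py <<'E'
from scipy.spatial.transform import Rotation as Ro
def to(x,y,z,psi):
    s=state();R=Ro.from_euler("xyz",s["tcp_rot"]);G=Ro.from_euler("xyz",[np.pi,0,psi])
    d=R.inv().apply(np.array([x,y,z])-s["eef_pos"]);w=(R.inv()*G).as_rotvec()
    print("pos",s["eef_pos"].round(1),"rot",s["tcp_rot"].round(3),"shift mm",d.round(1),"turn",w.round(3))
p0=np.array([512.2,-120.8]);yaw=1.488
dd=np.array([np.cos(yaw),np.sin(yaw)]);nn=np.array([-dd[1],dd[0]])
def W(cx,cy):return p0+cx*dd+cy*nn
def knob(phi):return W(-146+75*np.cos(np.pi+phi),75*np.sin(np.pi+phi))
E
python3 - <<'E'
from h import *
to(573.6,-250.9,80,.242)
for f in (1.86,2.0,2.1,2.2,2.3):print(f,knob(f).round(1))
E
```

```text
pos [ 574.5 -255.4  154.7] rot [ 3.125 -0.015  0.242] shift mm [-0.9 -5.8 74.6] turn [ 0.017 -0.015 -0.   ]
1.86 [ 573.5 -250.9]
2.0 [ 570.7 -240.8]
2.1 [ 567.8 -233.9]
2.2 [ 564.2 -227.3]
2.3 [ 560.  -221.1]
```

play_rows(moves=[[-0.001, -0.0058, 0.01, 0.017, -0.015, 0, 60], [0, 0, 0.015, 0, 0, 0, 60], [0, 0, 0.015, 0, 0, 0, 60], [0, 0, 0, 0, 0, 0, 60]])

```text
t: 3.15
eef_pos: [572.3, -250.1, 114.1]
tcp_rot: [3.141, -0.001, 0.242]
ft_force: [-0.1, 0.4, -0.6]
opening: 0.602
```

Run:
```python
from h import *
to(573.6,-250.9,80,.242)
```

```text
pos [ 572.3 -250.1  114.1] rot [ 3.141e+00 -1.000e-03  2.420e-01] shift mm [ 1.   1.1 34.1] turn [ 0.    -0.001 -0.   ]
```

play_rows(moves=[[0.001, 0.001, 0.012, 0, 0, 0, 60], [0, 0, 0.012, 0, 0, 0, 60], [0, 0, 0.01, 0, 0, 0, 60], [0, 0, 0, 0, 0, 0, 60], [0, 0, 0, 0, 0, 0, 0], [0, 0, 0, 0, 0, 0, 0], [0, 0, 0, 0, 0, 0, 0], [0, 0, 0, 0, 0, 0, 0]])

```text
t: 3.95
eef_pos: [574.1, -250.9, 77.4]
tcp_rot: [3.141, -0.001, 0.242]
ft_force: [0.3, -0.0, -0.2]
opening: 0.321
```

Run:
```python
from h import *
to(573.6,-250.9,80,.242)
S=read_camera("scene")
a=cv2.resize(S["img"][180:280,160:290],None,fx=6,fy=6,interpolation=cv2.INTER_CUBIC)
cv2.imwrite("pics/k3.png",a[:,:,::-1])
```

```text
pos [ 574.1 -250.9   77.4] rot [ 3.141e+00 -1.000e-03  2.420e-01] shift mm [-0.5 -0.1 -2.6] turn [ 0.    -0.001  0.   ]
```

View pics/k3.png

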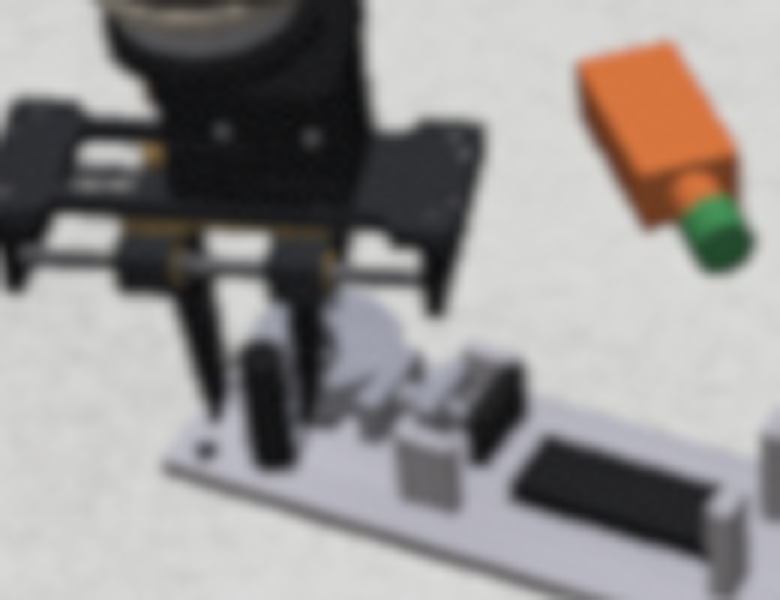

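The fingers straddle the knob (crop (215,410) and (305,420), knob at (268,400)) and are still closing.

play_rows(moves=[[0, 0, 0, 0, 0, 0, 0], [0, 0, 0, 0, 0, 0, 0], [0, 0, 0, 0, 0, 0, 0]])

```text
t: 4.3
eef_pos: [574.1, -251.0, 77.7]
tcp_rot: [3.141, -0.001, 0.242]
ft_force: [0.4, 0.0, -2.3]
opening: 0.206
```

play_rows(moves=[[0, -0.005, 0, 0, 0, 0, 0], [0, -0.005, 0, 0, 0, 0, 0], [-0.001, -0.004, 0, 0, 0, 0, 0], [-0.001, -0.004, 0, 0, 0, 0, 0], [-0.001, -0.004, 0, 0, 0, 0, 0], [-0.001, -0.004, 0, 0, 0, 0, 0], [0, 0, 0, 0, 0, 0, 0]])

```text
t: 5.0
eef_pos: [563.1, -225.2, 77.7]
tcp_rot: [3.139, -0.001, 0.242]
ft_force: [-0.3, -1.7, -1.0]
opening: 0.203
```

Run:
```python
from h import *
p=state()["eef_pos"][:2]-W(-146,0);print(np.hypot(*p),(np.arctan2(p[1],p[0])-yaw-np.pi)%(2*np.pi))
for f in (2.25,2.3):to(*knob(f),77.5,.242)
```

```text
75.24649190153488 2.231920658623215
pos [ 563.1 -225.2   77.7] rot [ 3.139e+00 -1.000e-03  2.420e-01] shift mm [-0.7 -1.2  0.2] turn [ 0.002 -0.001  0.   ]
pos [ 563.1 -225.2   77.7] rot [ 3.139e+00 -1.000e-03  2.420e-01] shift mm [-2.1 -4.7  0.2] turn [ 0.002 -0.001  0.   ]
```

play_rows(moves=[[0, 0, 0, 0, 0, 0, 50], [0, 0, 0, 0, 0, 0, 50], [0, 0, 0, 0, 0, 0, 50], [0, 0, 0, 0, 0, 0, 50], [0, 0, -0.03, 0, 0, 0, 50], [0, 0, -0.04, 0, 0, 0, 100], [0, 0, -0.04, 0, 0, 0, 100], [0, 0, -0.04, 0, 0, 0, 100]])

```text
t: 5.8
eef_pos: [561.0, -223.4, 227.1]
tcp_rot: [-3.135, 0.007, 0.242]
ft_force: [0.0, -0.3, 0.9]
opening: 0.699
```

play_rows(moves=[[-0.001, -0.039, 0, 0, 0, -0.14, 100], [0.004, -0.039, 0, 0, 0, -0.14, 100], [0.01, -0.038, 0, 0, 0, -0.14, 100], [0.015, -0.036, 0, 0, 0, -0.14, 100], [0.02, -0.034, 0, 0, 0, -0.14, 100], [0.024, -0.031, 0, 0, 0, -0.14, 100], [0.028, -0.027, 0, 0, 0, -0.14, 100], [0.032, -0.023, 0, 0, 0, -0.14, 100]])

```text
t: 6.6
eef_pos: [471.8, 82.5, 234.6]
tcp_rot: [3.137, -0.001, 1.396]
ft_force: [0.8, -0.4, 0.1]
opening: 1.002
```

Run:
```python
from h import *
to(443,193.5,200,1.778)
T=read_camera("top");S=read_camera("scene")
cv2.imwrite("pics/t2.png",T["img"][:,:,::-1]);
a=cv2.resize(S["img"][200:300,180:310],None,fx=6,fy=6,interpolation=cv2.INTER_CUBIC);cv2.imwrite("pics/s2.png",a[:,:,::-1])
```

```text
pos [471.8  82.5 234.6] rot [ 3.137e+00 -1.000e-03  1.396e+00] shift mm [104.2 -47.8  34.5] turn [ 0.005 -0.001 -0.382]
```

View pics/t2.png

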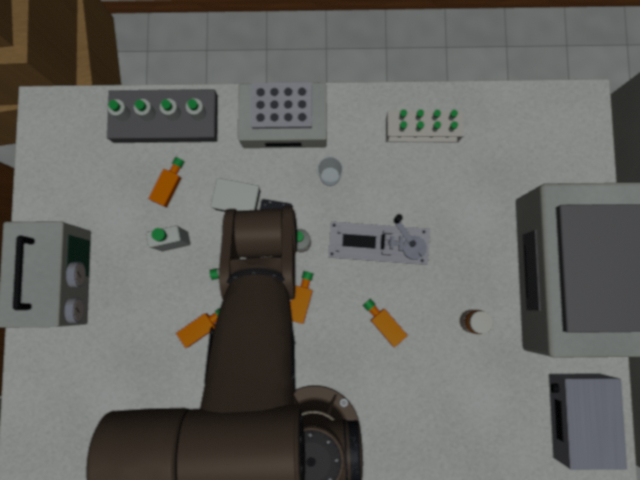

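View pics/s2.png

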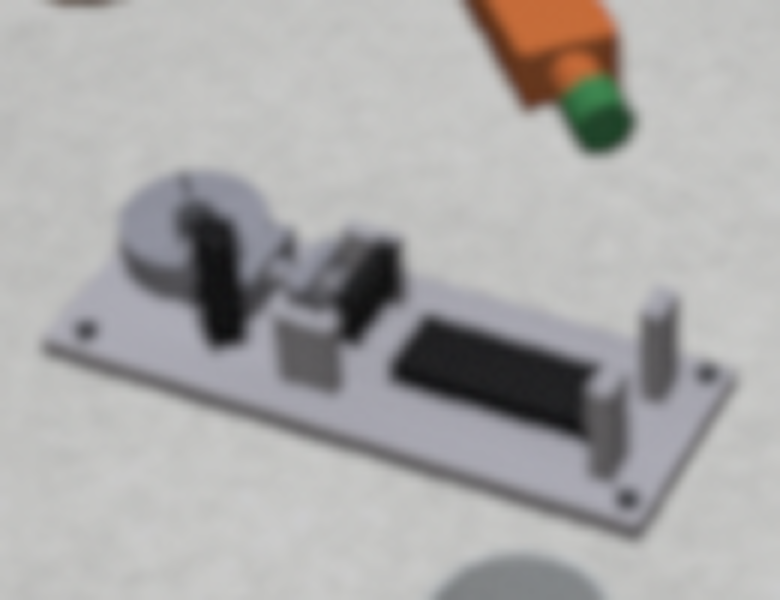

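The cam lever now points beyond -y (knob at crop (220,290)), so the cam is open at about 2.2 by the arm's arc. Next, the flask.

play_rows(moves=[[0.034, -0.016, 0.01, 0, 0, -0.125, 100], [0.036, -0.011, 0.01, 0, 0, -0.125, 100], [0.035, -0.006, 0.01, 0, 0, -0.125, 100], [0, 0, 0, 0, 0, 0, 100], [0, 0, 0, 0, 0, 0, 100]])

```text
t: 7.2
eef_pos: [443.7, 194.1, 204.5]
tcp_rot: [3.134, 0.0, 1.782]
ft_force: [1.4, -0.5, -0.1]
opening: 1.003
```

Run:
```python
from h import *
to(443,193.5,120,1.778)
```

```text
pos [443.7 194.1 204.5] rot [3.134 0.    1.782] shift mm [-0.4 -1.4 84.5] turn [0.007 0.    0.004]
```

play_rows(moves=[[0, -0.001, 0.03, 0.007, 0, 0.004, 100], [0, 0, 0.03, 0, 0, 0, 100], [0, 0, 0.03, 0, 0, 0, 100], [0, 0, 0.01, 0, 0, 0, 100], [0, 0, 0, 0, 0, 0, 100]])

```text
t: 7.7
eef_pos: [447.5, 189.3, 104.1]
tcp_rot: [3.135, 0.0, 1.763]
ft_force: [-0.1, -0.2, 0.7]
opening: 1.001
```

Run:
```python
from h import *
to(443,193.5,24,1.778)
S=read_camera("scene")
a=cv2.resize(S["img"][200:300,340:470],None,fx=6,fy=6,interpolation=cv2.INTER_CUBIC);cv2.imwrite("pics/s3.png",a[:,:,::-1])
```

```text
pos [447.5 189.3 104.1] rot [3.135 0.    1.763] shift mm [ 5.  -4.1 80.1] turn [ 0.006  0.001 -0.015]
```

View pics/s3.png

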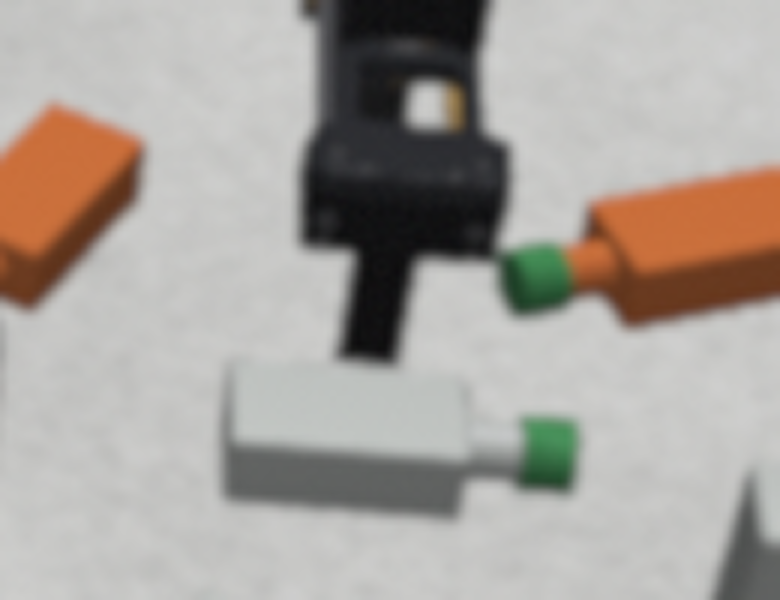

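Run:
```python
from h import *
S=read_camera("scene");p=state()["eef_pos"];R=Ro.from_euler("xyz",state()["tcp_rot"])
for o in ([0,47,14],[0,-47,14],[0,0,14]):
    X=p+R.apply(o);print(X.round(1),((proj(S,X)-[340,200])*6).round())
for X in ([443,193.5,36],[443,193.5,0]): print(((proj(S,X)-[340,200])*6).round())
```

```text
[494.2 198.9  91.8] [356. 391.]
[402.  180.8  91. ] [354. 233.]
[448.1 189.9  91.4] [355. 310.]
[349. 406.]
[338. 470.]
```

Run:
```python
from h import *
S=read_camera("scene");R=Ro.from_euler("xyz",[3.141,-.001,.242]);p=np.array([574.1,-250.9,77.4])
for o in ([0,18,14],[0,-18,14],[0,0,14]):print(((proj(S,p+R.apply(o))-[160,180])*6).round())
```

```text
[223. 440.]
[313. 445.]
[268. 443.]
```

play_rows(moves=[[0.005, -0.004, 0.01, 0.006, 0, -0.015, 100], [0, 0, 0.015, 0, 0, 0, 100], [0, 0, 0.015, 0, 0, 0, 100], [0, 0, 0.015, 0, 0, 0, 100], [0, 0, 0, 0, 0, 0, 100]])

```text
t: 8.35
eef_pos: [444.6, 196.0, 52.1]
tcp_rot: [3.13, -0.0, 1.783]
ft_force: [0.5, 0.9, 0.7]
opening: 1.001
```

Run:
```python
from h import *
to(443,193.5,24,1.778)
```

```text
pos [444.6 196.   52.1] rot [ 3.13  -0.     1.783] shift mm [-2.1 -2.4 28.1] turn [ 0.011 -0.     0.005]
```

play_rows(moves=[[-0.002, -0.002, 0.008, 0.011, 0, 0.005, 100], [0, 0, 0.01, 0, 0, 0, 100], [0, 0, 0.008, 0, 0, 0, 100], [0, 0, 0, 0, 0, 0, 100], [0, 0, 0, 0, 0, 0, 100]])

```text
t: 8.85
eef_pos: [443.6, 194.2, 25.5]
tcp_rot: [3.14, -0.001, 1.779]
ft_force: [0.9, -0.7, 0.2]
opening: 0.998
```

Run:
```python
from h import *
to(443,193.5,24,1.778)
S=read_camera("scene")
a=cv2.resize(S["img"][200:300,340:470],None,fx=6,fy=6,interpolation=cv2.INTER_CUBIC);cv2.imwrite("pics/s4.png",a[:,:,::-1])
```

```text
pos [443.6 194.2  25.5] rot [ 3.140e+00 -1.000e-03  1.779e+00] shift mm [-0.5 -0.7  1.5] turn [ 0.002 -0.001  0.001]
```

View pics/s4.png

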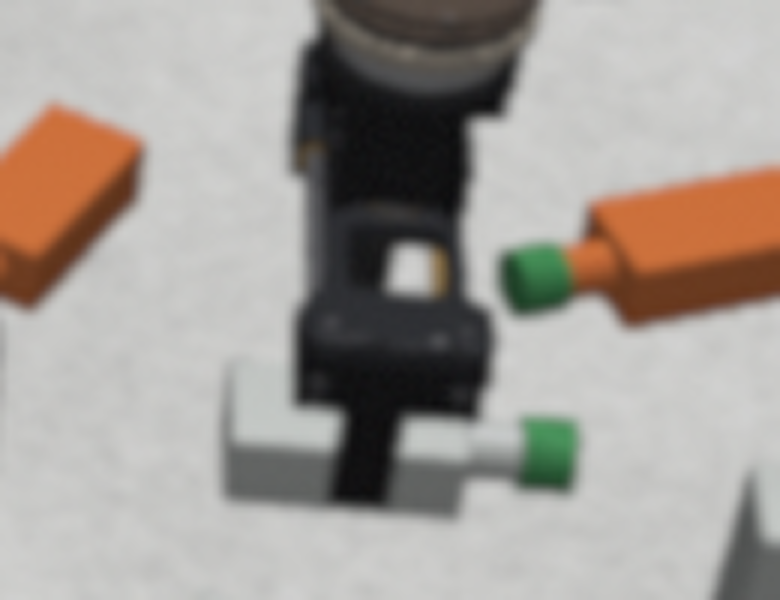

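The near finger is in front of the body (crop (362,455)), so I'm closing the gripper.

play_rows(moves=[[0, 0, 0, 0, 0, 0, 10], [0, 0, 0, 0, 0, 0, 10], [0, 0, 0, 0, 0, 0, 10], [0, 0, 0, 0, 0, 0, 10], [0, 0, 0, 0, 0, 0, 10], [0, 0, 0, 0, 0, 0, 10], [0, 0, 0, 0, 0, 0, 10]])

```text
t: 9.6
eef_pos: [443.9, 194.2, 26.5]
tcp_rot: [3.138, -0.001, 1.778]
ft_force: [-0.4, 0.2, -1.1]
opening: 0.517
```

play_rows(moves=[[0, 0, 0, 0, 0, 0, 10], [0, 0, -0.01, 0, 0, 0, 10], [0, 0, -0.02, 0, 0, 0, 10], [0, 0, -0.03, 0, 0, 0, 10], [0, 0, -0.03, 0, 0, 0, 10], [0, 0, 0, 0, 0, 0, 10], [0, 0, 0, 0, 0, 0, 10]])

```text
t: 10.3
eef_pos: [443.1, 193.9, 121.9]
tcp_rot: [3.139, -0.001, 1.778]
ft_force: [-0.5, -0.6, -1.7]
opening: 0.518
```

Run:
```python
from h import *
np.set_printoptions(precision=2,suppress=True)
s=state();print(s["eef_pos"],s["tcp_rot"],s["opening"],s["ft_force"])
S=read_camera("scene")
a=cv2.resize(S["img"][170:270,340:470],None,fx=6,fy=6,interpolation=cv2.INTER_CUBIC);cv2.imwrite("pics/s5.png",a[:,:,::-1])
i=S["img"].astype(int)
for b in blobs((i[:,:,1]-i[:,:,0]>35),(400,200,445,270)):print(b[:2])
```

```text
[443.06 193.95 121.85] [ 3.14 -0.    1.78] 0.5180090141345397 [-0.53 -0.61 -1.72]
([434, 241, 9, 11, 80], [438.28, 245.42])
```

View pics/s5.png

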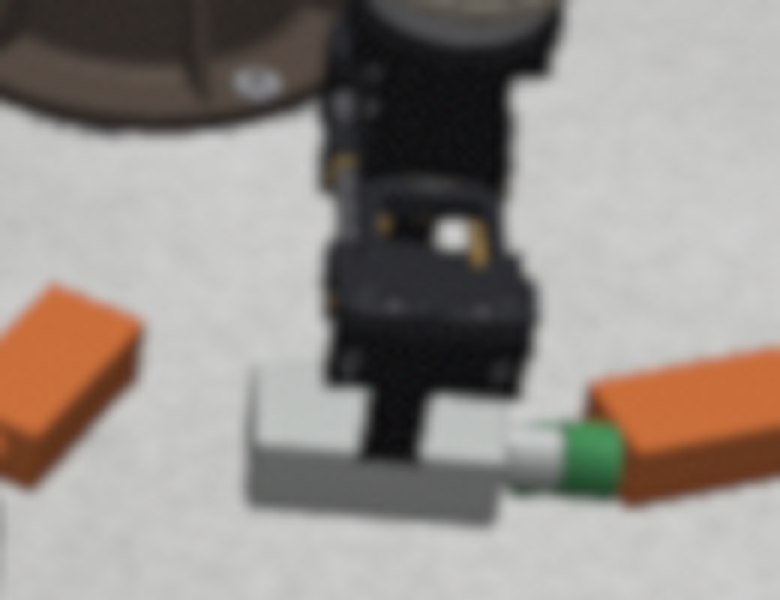

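Run:
```python
from h import *
S=read_camera("scene")
c=np.array([443.1,193.9]);d=np.array([np.cos(1.778),np.sin(1.778)])
n=np.array([-d[1],d[0]])
f=lambda X:((proj(S,X)-[340,170])*6+2.5).round()
for z0 in (95,85,75):
  print(z0,"cap",f([*(c+81*d),z0+18]),"near face btm/top at bottom end",f([*(c-48*d-25*n),z0]),f([*(c-48*d-25*n),z0+36]),"cap end",f([*(c+48*d-25*n),z0]),f([*(c+48*d-25*n),z0+36]))
print("tip",f([*(c-25*n),108]),f([*(c-37*n),108]))
T=read_camera("top");a=cv2.resize(T["img"][190:300,180:330],None,fx=5,fy=5,interpolation=cv2.INTER_CUBIC);cv2.imwrite("pics/t5.png",a[:,:,::-1])
```

```text
95 cap [590. 462.] near face btm/top at bottom end [248. 512.] [258. 442.] cap end [499. 533.] [514. 463.]
85 cap [585. 481.] near face btm/top at bottom end [245. 532.] [255. 462.] cap end [495. 552.] [510. 482.]
75 cap [581. 500.] near face btm/top at bottom end [242. 550.] [252. 481.] cap end [491. 571.] [506. 502.]
tip [378. 498.] [378. 519.]
```

View pics/t5.png

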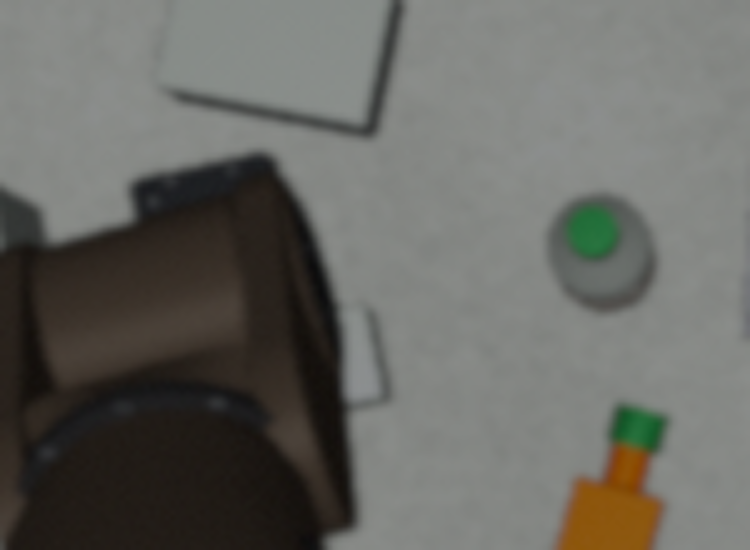

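play_rows(moves=[[0, 0, -0.03, 0, 0, 0, 10], [0, 0, -0.03, 0, 0, 0, 10], [0, 0, -0.03, 0, 0, 0, 10], [-0.02, 0.001, 0, 0, 0, 0.02, 10], [-0.035, 0.001, 0, 0, 0, 0.035, 10], [-0.035, 0.002, 0, 0, 0, 0.035, 10], [-0.035, 0.003, 0, 0, 0, 0.035, 10], [-0.035, 0.005, 0, 0, 0, 0.035, 10]])

```text
t: 11.25
eef_pos: [475.8, 34.7, 206.5]
tcp_rot: [-3.126, 0.001, 1.62]
ft_force: [0.1, -0.4, -1.5]
opening: 0.522
```

Run:
```python
from h import *
print(state()["opening"]);to(*W(-5,0),200,1.488)
```

```text
0.5215924320985798
pos [475.8  34.7 206.5] rot [-3.126e+00  1.000e-03  1.620e+00] shift mm [-162.    28.2    6.3] turn [-0.015  0.002  0.132]
```

play_rows(moves=[[-0.034, 0.006, 0, -0.01, 0, 0.03, 10], [-0.034, 0.007, 0, 0, 0, 0.03, 10], [-0.034, 0.008, 0, 0, 0, 0.03, 10], [-0.03, 0.009, 0, 0, 0, 0.03, 10], [-0.01, 0, 0, 0, 0, 0, 10], [0, 0, 0, 0, 0, 0, 10], [0, 0, 0, 0, 0, 0, 10]])

```text
t: 11.95
eef_pos: [504.1, -116.1, 198.9]
tcp_rot: [-3.124, -0.001, 1.489]
ft_force: [0.4, -0.1, -0.6]
opening: 0.517
```

Run:
```python
from h import *
print(state()["opening"]);to(*W(-5,0),120,1.488)
```

```text
0.5168505043424633
pos [ 504.1 -116.1  198.9] rot [-3.124e+00 -1.000e-03  1.489e+00] shift mm [-9.1  9.8 78.7] turn [-0.018 -0.001  0.001]
```

play_rows(moves=[[-0.009, 0.0085, 0, -0.018, 0, 0, 10], [0, 0, 0.015, 0, 0, 0, 10], [0, 0, 0.02, 0, 0, 0, 10], [0, 0, 0.02, 0, 0, 0, 10], [0, 0, 0.015, 0, 0, 0, 10], [0, 0, 0, 0, 0, 0, 10], [0, 0, 0, 0, 0, 0, 10]])

```text
t: 12.65
eef_pos: [515.2, -122.1, 127.5]
tcp_rot: [3.133, -0.0, 1.499]
ft_force: [0.4, 0.9, -1.7]
opening: 0.518
```

Run:
```python
from h import *
print(state()["opening"]);to(*W(-5,0),51,1.488)
S=read_camera("scene")
a=cv2.resize(S["img"][180:305,170:330],None,fx=5,fy=4.8,interpolation=cv2.INTER_CUBIC)[:600]
p=state()["eef_pos"];psi=state()["tcp_rot"][2];d=np.array([np.cos(psi),np.sin(psi)]);n=np.array([-d[1],d[0]])
for x,y,z in((-48,-25,-26),(-48,-25,10),(48,-25,-26),(48,-25,10),(-48,25,10),(81,0,-8)):
    q=proj(S,[*(p[:2]+x*d+y*n),p[2]+z]);cv2.circle(a,(int((q[0]-169.5)*5),int((q[1]-179.5)*4.8)),4,(255,0,0),1)
cv2.imwrite("pics/s6.png",a[:,:,::-1])
```

```text
0.5178395641881355
pos [ 515.2 -122.1  127.5] rot [ 3.133 -0.     1.499] shift mm [-3.9 -3.7 76.5] turn [ 0.008 -0.     0.011]
```

View pics/s6.png

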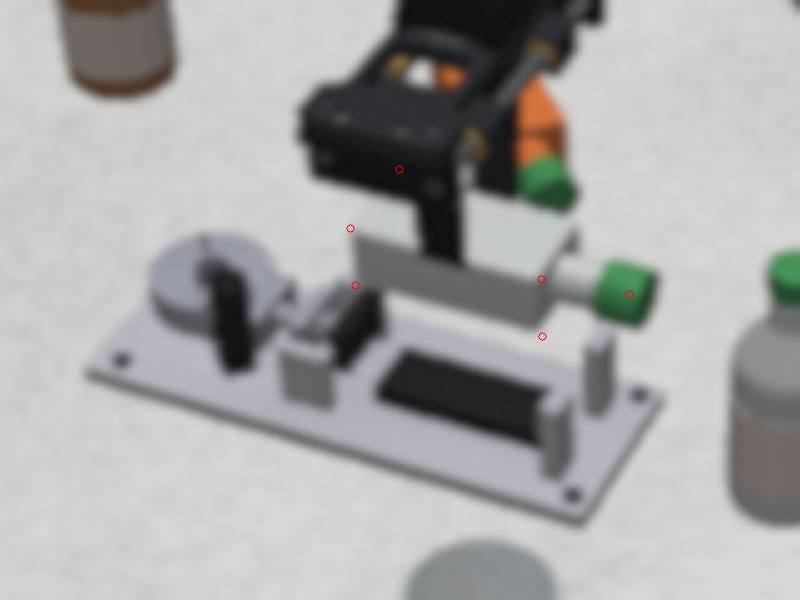

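play_rows(moves=[[-0.004, -0.0035, 0, 0.008, 0, 0.011, 10], [0, 0, 0.01, 0, 0, 0, 10], [0, 0, 0.01, 0, 0, 0, 10], [0, 0, 0.01, 0, 0, 0, 10], [0, 0, 0, 0, 0, 0, 10], [0, 0, 0, 0, 0, 0, 10]])

```text
t: 13.3
eef_pos: [511.9, -126.4, 96.7]
tcp_rot: [3.139, 0.001, 1.487]
ft_force: [0.5, -0.2, -1.2]
opening: 0.517
```

Run:
```python
from h import *
print(state()["opening"]);to(*W(-5,0),51,1.488)
```

```text
0.516797184249296
pos [ 511.9 -126.4   96.7] rot [3.139e+00 1.000e-03 1.487e+00] shift mm [ 0.6 -0.3 45.7] turn [ 0.003  0.001 -0.001]
```

play_rows(moves=[[0, 0, 0.008, 0, 0, 0, 10], [0, 0, 0.006, 0, 0, 0, 10], [0, 0, 0, 0, 0, 0, 10]])

```text
t: 13.6
eef_pos: [512.1, -126.4, 81.6]
tcp_rot: [3.138, 0.001, 1.487]
ft_force: [-0.5, 0.5, 0.0]
opening: 0.514
```

Run:
```python
from h import *
print(state()["opening"]);to(*W(-5,0),51,1.488)
S=read_camera("scene");T=read_camera("top")
a=cv2.resize(S["img"][210:295,215:315],None,fx=7,fy=7,interpolation=cv2.INTER_CUBIC)[:600]
cv2.imwrite("pics/s7.png",a[:,:,::-1])
a=cv2.resize(T["img"][200:280,300:440],None,fx=5,fy=5,interpolation=cv2.INTER_CUBIC)[:600]
cv2.imwrite("pics/t7.png",a[:,:,::-1])
```

```text
0.5139072818055244
pos [ 512.1 -126.4   81.6] rot [3.138e+00 1.000e-03 1.487e+00] shift mm [ 0.6 -0.5 30.6] turn [ 0.004  0.001 -0.001]
```

View pics/s7.png

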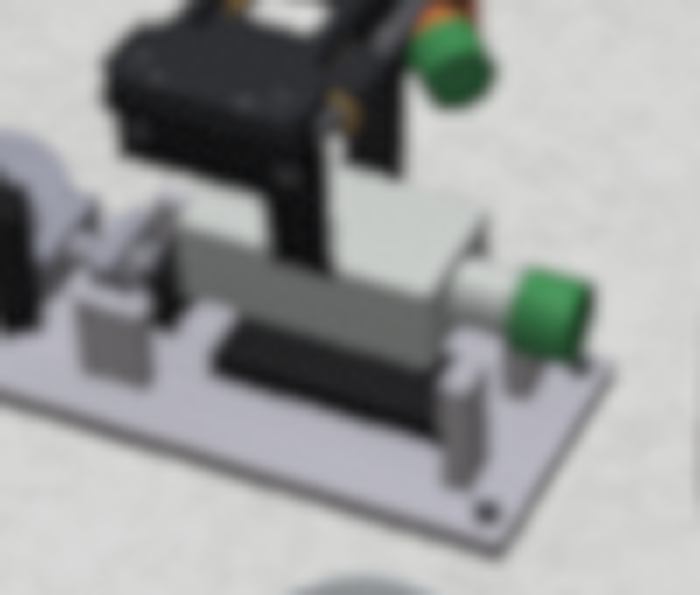

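View pics/t7.png

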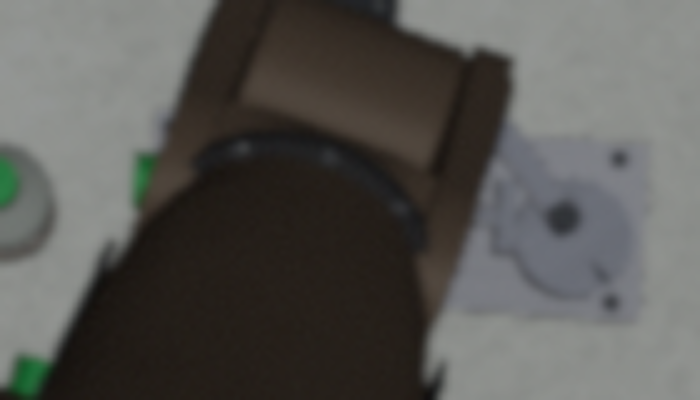

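Run:
```python
from h import *
S=read_camera("scene");i=S["img"].astype(int)
for b in blobs((i[:,:,1]-i[:,:,0]>35),(280,240,305,265)):
    print(b[:2]);
    for z in(71,73,75):
        X=onz(S,b[1],z)[:2]-p0;print(z,X@dd,X@nn)
# check forks in same view: tops of posts (z60) at cradle x53,y+-25
for y in(-25,25):print(((proj(S,[*W(53,y),60])-[215,210])*7+3).round())
```

```text
([288, 248, 11, 12, 95], [292.58, 253.77])
71 70.14342646019577 3.5928789846067133
73 71.03051207026215 1.5770319118992244
75 71.91759768032858 -0.43881516080848826
[465. 372.]
[526. 281.]
```

Run:
```python
from h import *
S=read_camera("scene")
g=lambda c:((proj(S,c)-[215,210])*7+3).round()
for x in (-53,-58,43,38):print(x,"top",g([*W(x,-25),93]),"bot",g([*W(x,-25),57]), "bot55",g([*W(x,-25),55]))
for x in (76,71):print("cap",g([*W(x,0),74]), "cap end", g([*W(x+11,0),74]))
```

```text
-53 top [178. 215.] bot [185. 294.] bot55 [185. 299.]
-58 top [165. 211.] bot [172. 290.] bot55 [172. 295.]
43 top [436. 291.] bot [438. 371.] bot55 [438. 375.]
38 top [423. 287.] bot [425. 367.] bot55 [425. 371.]
cap [558. 314.] cap end [588. 323.]
cap [544. 310.] cap end [574. 319.]
```

play_rows(moves=[[0.0005, 0, 0.008, 0.003, 0, 0, 10], [0, 0, 0.008, 0, 0, 0, 10], [0, 0, 0.006, 0, 0, 0, 10], [0, 0, 0.004, 0, 0, 0, 10], [0, 0, 0, 0, 0, 0, 10]])

```text
t: 14.3
eef_pos: [512.6, -126.1, 54.4]
tcp_rot: [3.14, 0.001, 1.487]
ft_force: [0.6, 0.4, -0.3]
opening: 0.517
```

Run:
```python
from h import *
print(state()["opening"],state()["ft_force"]);to(*W(-5,0),51,1.488)
```

```text
0.5167208265184399 [ 0.59955304  0.3692859  -0.30419512]
pos [ 512.6 -126.1   54.4] rot [3.140e+00 1.000e-03 1.487e+00] shift mm [ 0.2 -0.9  3.4] turn [ 0.002  0.001 -0.001]
```

play_rows(moves=[[0, -0.0005, 0.002, 0, 0, 0, 10], [0, 0, 0.001, 0, 0, 0, 10], [0, 0, 0.001, 0, 0, 0, 10], [0, 0, 0, 0, 0, 0, 10]])

```text
t: 14.7
eef_pos: [512.3, -126.1, 50.7]
tcp_rot: [3.139, 0.002, 1.488]
ft_force: [1.0, 0.3, -1.1]
opening: 0.512
```

Run:
```python
from h import *
print(state()["opening"],state()["ft_force"]);to(*W(-5,0),51,1.488)
S=read_camera("scene")
a=cv2.resize(S["img"][210:295,215:315],None,fx=7,fy=7,interpolation=cv2.INTER_CUBIC)[:600]
cv2.imwrite("pics/s8.png",a[:,:,::-1])
```

```text
0.511645191010625 [ 0.99627103  0.33730343 -1.07818944]
pos [ 512.3 -126.1   50.7] rot [3.139e+00 2.000e-03 1.488e+00] shift mm [ 0.3 -0.6 -0.3] turn [ 0.003  0.002 -0.   ]
```

View pics/s8.png

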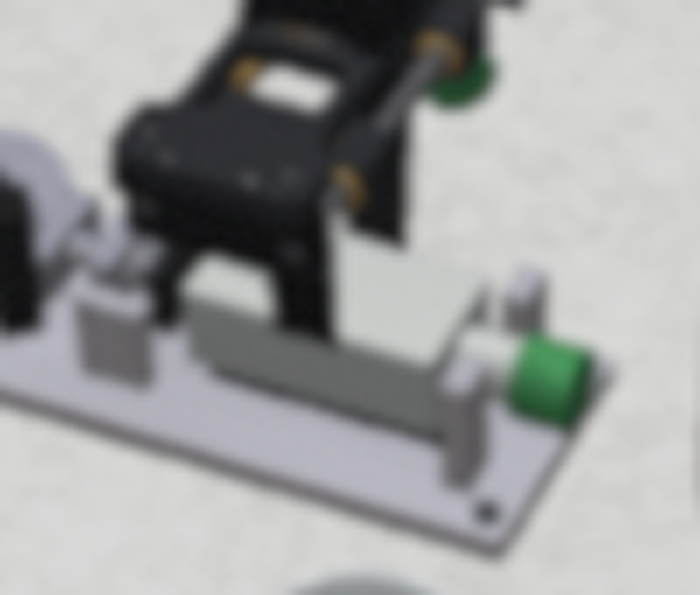

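The neck lies between the posts (near post at crop (465,420), cap at (550,382)). I'll lower the last millimetre or two and feel for the bed.

play_rows(moves=[[0, 0, 0.001, 0, 0, 0, 10], [0, 0, 0.001, 0, 0, 0, 10], [0, 0, 0, 0, 0, 0, 10]])

```text
t: 15.05
eef_pos: [512.5, -126.2, 50.8]
tcp_rot: [3.137, 0.002, 1.488]
ft_force: [-0.7, 1.1, -1.2]
opening: 0.518
```

play_rows(moves=[[0, 0, 0, 0, 0, 0, 80], [0, 0, 0, 0, 0, 0, 80], [0, 0, 0, 0, 0, 0, 80], [0, 0, 0, 0, 0, 0, 80], [0, 0, -0.015, 0, 0, 0, 80], [0, 0, -0.03, 0, 0, 0, 80], [0, 0, -0.04, 0, 0, 0, 80], [0, 0, -0.04, 0, 0, 0, 80]])

```text
t: 15.85
eef_pos: [510.1, -125.3, 174.3]
tcp_rot: [-3.135, -0.001, 1.487]
ft_force: [-0.1, 0.7, 0.4]
opening: 0.801
```

Run:
```python
from h import *
S=read_camera("scene");print(state()["eef_pos"])
a=cv2.resize(S["img"][205:305,180:315],None,fx=5.9,fy=5.9,interpolation=cv2.INTER_CUBIC)[:600]
cv2.imwrite("pics/s9.png",a[:,:,::-1])
```

```text
[ 512.27110354 -126.03342114  180.40565257]
```

View pics/s9.png

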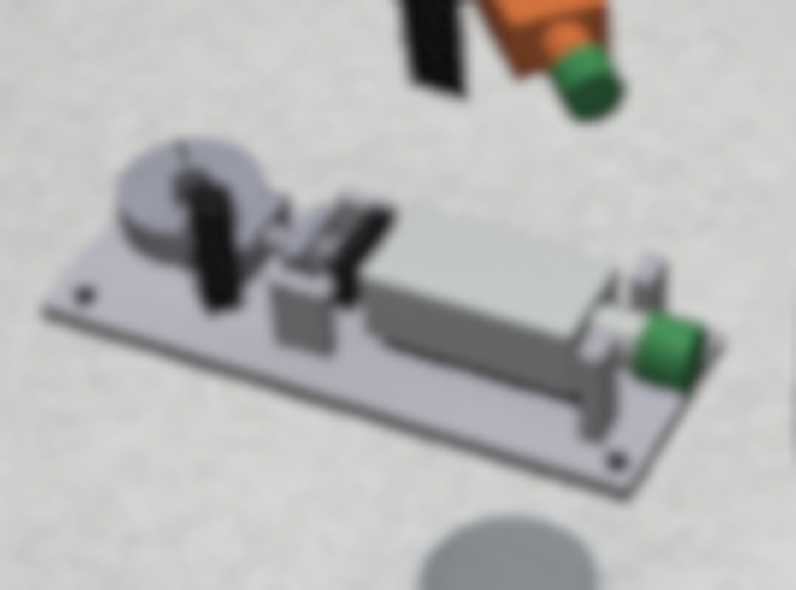

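The flask lies flat on the bed with its neck between the posts and the cap beyond them. Going back to the knob now.

play_rows(moves=[[-0.01, 0.0065, 0, 0, 0, 0.14, 50], [-0.0095, 0.008, 0, 0, 0, 0.14, 50], [-0.008, 0.009, 0, 0, 0, 0.14, 50], [-0.007, 0.01, 0, 0, 0, 0.14, 50], [-0.005, 0.011, 0, 0, 0, 0.14, 50], [-0.004, 0.012, 0, 0, 0, 0.14, 50], [-0.002, 0.012, 0, 0, 0, 0.14, 50], [0, 0.012, 0, 0, 0, 0.14, 50]])

```text
t: 16.7
eef_pos: [558.2, -215.3, 182.9]
tcp_rot: [3.136, -0.006, 0.327]
ft_force: [0.1, -0.3, -0.1]
opening: 0.501
```

Run:
```python
from h import *
to(*knob(2.232),77.5,.242)
S=read_camera("scene");T=read_camera("top")
a=cv2.resize(T["img"][200:280,300:440],None,fx=5,fy=5,interpolation=cv2.INTER_CUBIC)[:600]
cv2.imwrite("pics/t10.png",a[:,:,::-1])
```

```text
pos [ 558.2 -215.3  182.9] rot [ 3.136 -0.006  0.327] shift mm [  0.7  10.4 105.5] turn [ 0.005 -0.006  0.085]
```

View pics/t10.png

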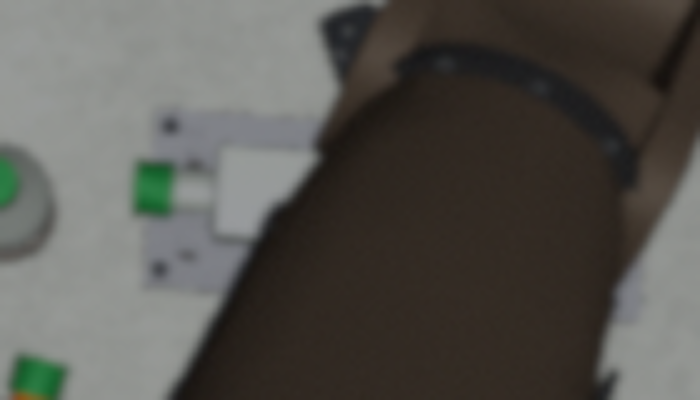

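Run:
```python
from h import *
T=read_camera("top");S=read_camera("scene")
out=[]
for c,bx in((T,(322,225,345,250)),(S,(283,250,305,275))):
    i=c["img"].astype(int)
    for b in blobs((i[:,:,1]-i[:,:,0]>35),bx):
        X=onz(c,b[1],42)[:2]-p0;print(b[:2],"cradle",X@dd,X@nn);out.append(b[1])
X,e=tri(T,out[0],S,out[1]);q=X[:2]-p0;print("tri",q@dd,q@nn,X[2],e)
for y in(-25,25):print("post top px",proj(T,[*W(53,y),60]),"base",proj(T,[*W(53,y),12]))
print("expected cap px",proj(T,[*W(76,0),42]))
```

```text
([327, 233, 8, 10, 67], [330.21, 237.24]) cradle 73.7833265101329 -1.4289953900483257
([288, 258, 11, 12, 93], [292.71, 263.38]) cradle 71.3551564883643 1.5400105134520308
tri 73.22139184617808 -1.2632520689660414 45.07698200197848 1.1617181460604817
post top px [338.60628325 228.25012379] base [338.31239634 230.67993219]
post top px [337.27858569 246.77881418] base [337.02557915 248.63196578]
expected cap px [329.35417612 237.70396116]
```

play_rows(moves=[[0.0007, 0.0104, 0, 0.005, -0.006, 0.085, 50], [0, 0, 0.01, 0, 0, 0, 50], [0, 0, 0.015, 0, 0, 0, 50], [0, 0, 0.015, 0, 0, 0, 50], [0, 0, 0, 0, 0, 0, 50], [0, 0, 0, 0, 0, 0, 50]])

```text
t: 17.5
eef_pos: [559.7, -219.9, 139.9]
tcp_rot: [-3.14, 0.002, 0.277]
ft_force: [0.2, 0.2, 0.5]
opening: 0.502
```

Run:
```python
from h import *
to(*knob(2.232),77.5,.242)
```

```text
pos [ 559.7 -219.9  139.9] rot [-3.14e+00  2.00e-03  2.77e-01] shift mm [ 1.8  6.2 62.4] turn [-0.001  0.002  0.035]
```

play_rows(moves=[[0.0018, 0.006, 0, 0, 0, 0.035, 50], [0, 0, 0, 0, 0, 0, 50], [0, 0, 0, 0, 0, 0, 50]])

```text
t: 17.8
eef_pos: [563.6, -225.2, 141.1]
tcp_rot: [-3.141, 0.0, 0.242]
ft_force: [-0.3, -0.7, -0.0]
opening: 0.499
```

Run:
```python
from h import *
to(*knob(2.232),77.5,.242)
S=read_camera("scene")
a=cv2.resize(S["img"][180:280,160:290],None,fx=6,fy=6,interpolation=cv2.INTER_CUBIC)
p=state()["eef_pos"]
for z in(112,84):
    q=(proj(S,[p[0],p[1],z])-[160,180])*6+3;cv2.circle(a,tuple(int(v) for v in q),4,(255,0,0),1)
cv2.imwrite("pics/s11.png",a[:,:,::-1])
```

```text
pos [ 563.6 -225.2  141.1] rot [-3.141  0.     0.242] shift mm [-0.7 -0.1 63.6] turn [-0.  0.  0.]
```

View pics/s11.png

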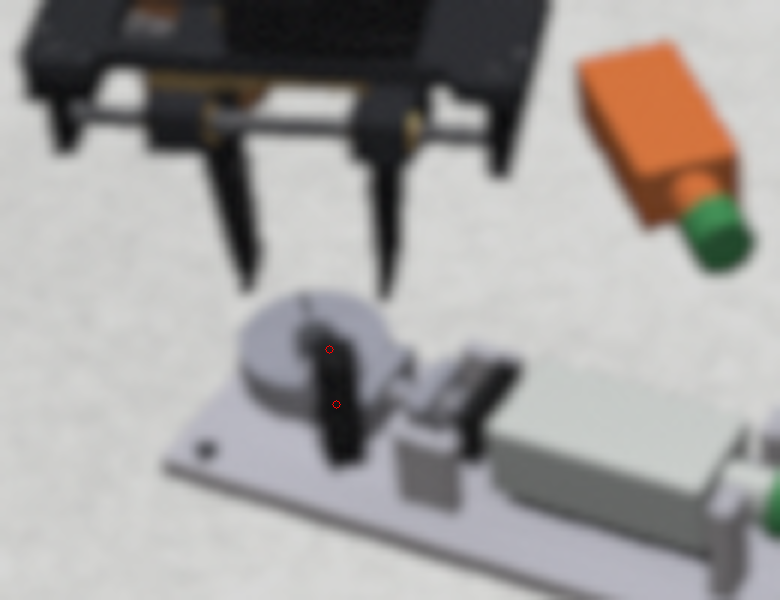

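play_rows(moves=[[0, 0, 0.015, 0, 0, 0, 50], [0, 0, 0.015, 0, 0, 0, 50], [0, 0, 0.015, 0, 0, 0, 50], [0, 0, 0.01, 0, 0, 0, 50], [0, 0, 0, 0, 0, 0, 50]])

```text
t: 18.35
eef_pos: [564.6, -225.9, 86.4]
tcp_rot: [3.139, -0.003, 0.243]
ft_force: [0.5, -0.9, 0.3]
opening: 0.503
```

play_rows(moves=[[-0.0015, 0, 0.007, 0, 0, 0, 50], [0, 0, 0, 0, 0, 0, 0], [0, 0, 0, 0, 0, 0, 0], [0, 0, 0, 0, 0, 0, 0], [0, 0, 0, 0, 0, 0, 0], [0, 0, 0, 0, 0, 0, 0], [0, 0, 0, 0, 0, 0, 0], [0, 0, 0, 0, 0, 0, 0]])

```text
t: 19.15
eef_pos: [563.8, -226.4, 80.9]
tcp_rot: [3.138, -0.005, 0.244]
ft_force: [0.8, 1.0, -1.1]
opening: 0.205
```

Run:
```python
from h import *
s=state();print(s["opening"])
p=s["eef_pos"][:2]-W(-146,0);print(np.hypot(*p),(np.arctan2(p[1],p[0])-yaw-np.pi)%(2*np.pi),s["eef_pos"])
psi=.242;c,sn=np.cos(psi),np.sin(psi)
pr=knob(2.23)
for f in np.arange(2.13,-0.01,-.1):
    k=knob(f);d=k-pr;print(round(f,2),k.round(1),"tx %.1f ty %.1f"%(c*d[0]+sn*d[1],sn*d[0]-c*d[1]));pr=k
```

```text
0.20468011048414905
75.0964623165739 2.213384065327311 [ 563.75972362 -226.42292208   80.88985169]
2.13 [ 566.8 -231.9] tx 2.1 ty 7.2
2.03 [ 569.9 -238.7] tx 1.4 ty 7.4
1.93 [ 572.3 -245.8] tx 0.6 ty 7.5
1.83 [ 574.  -253.1] tx -0.1 ty 7.5
1.73 [ 574.9 -260.6] tx -0.9 ty 7.4
1.63 [ 575.1 -268.1] tx -1.6 ty 7.3
1.53 [ 574.6 -275.5] tx -2.3 ty 7.1
1.43 [ 573.3 -282.9] tx -3.0 ty 6.9
1.33 [ 571.2 -290.1] tx -3.7 ty 6.5
1.23 [ 568.5 -297.1] tx -4.3 ty 6.1
1.13 [ 565.1 -303.8] tx -4.9 ty 5.7
1.03 [ 561.  -310.1] tx -5.5 ty 5.1
0.93 [ 556.3 -316. ] tx -5.9 ty 4.6
0.83 [ 551.1 -321.3] tx -6.4 ty 4.0
0.73 [ 545.3 -326.1] tx -6.7 ty 3.3
0.63 [ 539.1 -330.3] tx -7.0 ty 2.6
0.53 [ 532.6 -333.9] tx -7.3 ty 1.9
0.43 [ 525.6 -336.8] tx -7.4 ty 1.2
0.33 [ 518.5 -339. ] tx -7.5 ty 0.4
0.23 [ 511.1 -340.5] tx -7.5 ty -0.3
0.13 [ 503.7 -341.2] tx -7.4 ty -1.1
0.03 [ 496.2 -341.2] tx -7.3 ty -1.8
```

Knob gripped (opening 0.205, radius 75.1 mm). Leading it round the arc towards closed.

play_rows(moves=[[0.002, 0.006, 0, 0, 0, 0, 0], [0.0014, 0.007, 0, 0, 0, 0, 0], [0.0006, 0.007, 0, 0, 0, 0, 0], [0, 0.007, 0, 0, 0, 0, 0], [-0.0009, 0.007, 0, 0, 0, 0, 0], [-0.0016, 0.007, 0, 0, 0, 0, 0]])

```text
t: 19.75
eef_pos: [575.9, -267.5, 80.8]
tcp_rot: [3.14, -0.004, 0.244]
ft_force: [0.5, 4.2, -0.6]
opening: 0.202
```

```bash
cat > arc.py <<'E'
from h import *
s=state();p=s["eef_pos"][:2]-W(-146,0);f=(np.arctan2(p[1],p[0])-yaw-np.pi+np.pi)%(2*np.pi)-np.pi
psi=s["tcp_rot"][2];c,sn=np.cos(psi),np.sin(psi)
print("r",np.hypot(*p),"phi",f,s["eef_pos"].round(1),s["tcp_rot"].round(3),s["ft_force"].round(1),s["opening"])
pr=s["eef_pos"][:2]
for g in np.arange(f-.1,f-.9,-.1):
    k=knob(g);d=k-pr;print(round(g,2),"tx %.1f ty %.1f"%(c*d[0]+sn*d[1],sn*d[0]-c*d[1]));pr=k
E
python3 arc.py
```

```text
r 75.78975676062397 phi 1.637464976008907 [ 575.9 -267.5   80.8] [ 3.14  -0.004  0.244] [ 0.5  4.2 -0.6] 0.2021647141982784
1.54 tx -3.1 ty 6.9
1.44 tx -3.0 ty 6.9
1.34 tx -3.7 ty 6.5
1.24 tx -4.3 ty 6.1
1.14 tx -4.9 ty 5.7
1.04 tx -5.4 ty 5.2
0.94 tx -5.9 ty 4.6
0.84 tx -6.3 ty 4.0
```

play_rows(moves=[[-0.003, 0.007, 0, 0, 0, 0, 0], [-0.003, 0.007, 0, 0, 0, 0, 0], [-0.0037, 0.0065, 0, 0, 0, 0, 0], [-0.0043, 0.006, 0, 0, 0, 0, 0], [-0.005, 0.0057, 0, 0, 0, 0, 0], [-0.0054, 0.005, 0, 0, 0, 0, 0]])

```text
t: 20.35
eef_pos: [560.4, -313.3, 80.7]
tcp_rot: [3.14, -0.005, 0.244]
ft_force: [-0.2, 5.2, -0.2]
opening: 0.204
```

```bash
python3 arc.py
```

```text
r 76.40824990052194 phi 0.9911739178737333 [ 560.4 -313.3   80.7] [ 3.14  -0.005  0.244] [-0.2  5.2 -0.2] 0.2035033507182552
0.89 tx -7.0 ty 3.2
0.79 tx -6.5 ty 3.7
0.69 tx -6.9 ty 3.0
0.59 tx -7.1 ty 2.3
0.49 tx -7.3 ty 1.6
0.39 tx -7.4 ty 0.9
0.29 tx -7.5 ty 0.1
0.19 tx -7.5 ty -0.6
```

play_rows(moves=[[-0.007, 0.0032, 0, 0, 0, 0, 0], [-0.0065, 0.0037, 0, 0, 0, 0, 0], [-0.007, 0.003, 0, 0, 0, 0, 0], [-0.007, 0.0023, 0, 0, 0, 0, 0], [-0.007, 0.0016, 0, 0, 0, 0, 0], [-0.007, 0.001, 0, 0, 0, 0, 0]])

```text
t: 20.95
eef_pos: [522.3, -339.7, 80.6]
tcp_rot: [3.14, -0.008, 0.242]
ft_force: [3.1, 8.6, -0.4]
opening: 0.204
```

```bash
python3 arc.py
python3 - <<'E'
from h import *
S=read_camera("scene")
a=cv2.resize(S["img"][205:305,180:315],None,fx=5.9,fy=5.9,interpolation=cv2.INTER_CUBIC)[:600]
cv2.imwrite("pics/s12.png",a[:,:,::-1])
E
```

```text
r 76.66048875622485 phi 0.37558840853340136 [ 522.3 -339.7   80.6] [ 3.14  -0.008  0.242] [ 3.1  8.6 -0.4] 0.20412706166478592
0.28 tx -7.6 ty -1.7
0.18 tx -7.5 ty -0.7
0.08 tx -7.3 ty -1.5
-0.02 tx -7.2 ty -2.2
-0.12 tx -6.9 ty -2.9
-0.22 tx -6.6 ty -3.6
-0.32 tx -6.2 ty -4.2
-0.42 tx -5.7 ty -4.8
```

View pics/s12.png

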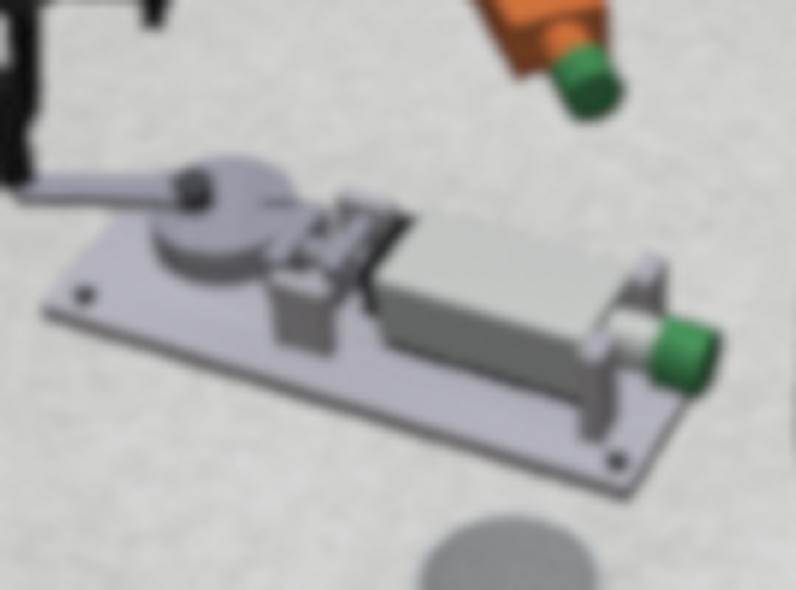

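play_rows(moves=[[-0.0075, -0.0017, 0, 0, 0, 0, 0], [-0.0075, -0.0008, 0, 0, 0, 0, 0], [-0.007, -0.0015, 0, 0, 0, 0, 0], [-0.004, -0.0015, 0, 0, 0, 0, 0], [0, 0, 0, 0, 0, 0, 0]])

```text
t: 21.5
eef_pos: [494.8, -342.5, 80.7]
tcp_rot: [3.137, -0.013, 0.241]
ft_force: [3.0, 6.7, -2.8]
opening: 0.204
```

```bash
python3 arc.py
python3 - <<'E'
from h import *
S=read_camera("scene")
a=cv2.resize(S["img"][205:305,160:315],None,fx=5.1,fy=5.1,interpolation=cv2.INTER_CUBIC)[:600]
cv2.imwrite("pics/s13.png",a[:,:,::-1])
E
```

```text
r 76.35577636971331 phi 0.013467012633725517 [ 494.8 -342.5   80.7] [ 3.137 -0.013  0.241] [ 3.   6.7 -2.8] 0.203698054057705
-0.09 tx -6.6 ty -3.9
-0.19 tx -6.7 ty -3.3
-0.29 tx -6.4 ty -4.0
-0.39 tx -5.9 ty -4.6
-0.49 tx -5.4 ty -5.2
-0.59 tx -4.9 ty -5.7
-0.69 tx -4.3 ty -6.1
-0.79 tx -3.7 ty -6.5
```

View pics/s13.png

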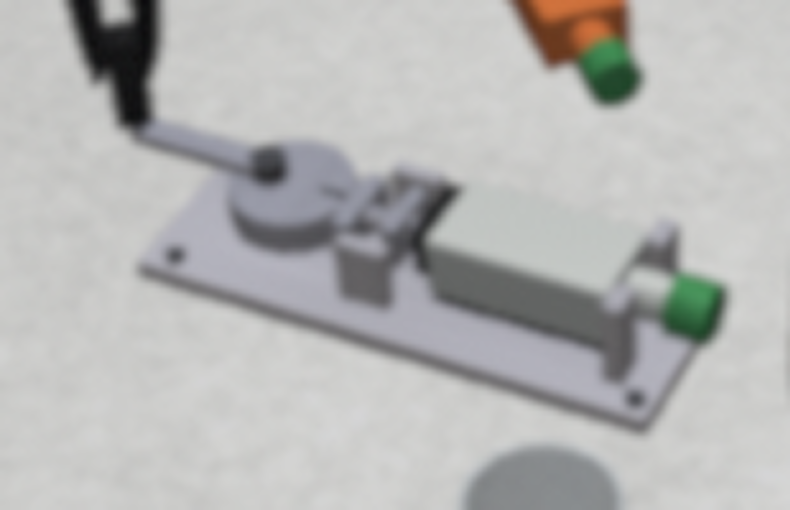

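The lever is now in line with the cradle (phi about 0.01) and the flask is against the posts. Releasing and rising.

play_rows(moves=[[0, 0, 0, 0, 0, 0, 50], [0, 0, 0, 0, 0, 0, 50], [0, 0, 0, 0, 0, 0, 50], [0, 0, 0, 0, 0, 0, 50], [0, 0, -0.015, 0, 0, 0, 50], [0, 0, -0.03, 0, 0, 0, 50], [0, 0, -0.04, 0, 0, 0, 50], [0, 0, -0.04, 0, 0, 0, 50]])

```text
t: 22.35
eef_pos: [490.0, -344.1, 204.8]
tcp_rot: [3.141, -0.007, 0.24]
ft_force: [-0.6, 0.3, -0.3]
opening: 0.501
```

play_rows(moves=[[-0.03, -0.005, -0.01, 0, 0, 0, 50], [-0.04, -0.005, 0, 0, 0, 0, 50], [-0.04, -0.005, 0, 0, 0, 0, 50], [-0.04, -0.005, 0, 0, 0, 0, 50], [-0.02, 0, 0, 0, 0, 0, 50], [0, 0, 0, 0, 0, 0, 50]])

```text
t: 22.95
eef_pos: [316.0, -367.7, 220.2]
tcp_rot: [3.128, -0.012, 0.243]
ft_force: [0.7, -0.5, -0.1]
opening: 0.501
```

Run:
```python
from h import *
S=read_camera("scene");T=read_camera("top");print(state()["eef_pos"],state()["t"])
a=cv2.resize(S["img"][205:305,160:315],None,fx=5.1,fy=5.1,interpolation=cv2.INTER_CUBIC)[:600]
cv2.imwrite("pics/s14.png",a[:,:,::-1])
a=cv2.resize(T["img"][200:280,300:440],None,fx=5.5,fy=5.5,interpolation=cv2.INTER_CUBIC);cv2.imwrite("pics/t14.png",a[:,:,::-1])
out=[]
for c,bx in((T,(322,225,345,250)),(S,(283,250,308,275))):
    i=c["img"].astype(int)
    for b in blobs((i[:,:,1]-i[:,:,0]>35),bx):
        X=onz(c,b[1],42)[:2]-p0;print(b[:2],"cap cradle",X@dd,X@nn)
for n,c,bx in(("T",T,(425,225,460,270)),("S",S,(165,195,200,240)),):
    for b in blobs(c["img"].max(2)<62,bx,10):
        X=onz(c,b[1],84)[:2]-p0;x,y=X@dd,X@nn;print(n,b[:2],x,y,"phi",(np.arctan2(y,x+146)+2*np.pi)%(2*np.pi)-np.pi,np.hypot(x+146,y))
```

```text
[ 317.86891366 -367.5213889   220.17704406] 23.05
([325, 233, 7, 9, 63], [328.0, 237.0]) cap cradle 79.79260418139566 -1.647821996575269
([291, 259, 10, 11, 84], [295.21, 264.01]) cap cradle 77.73009684821812 1.9185613996363298
T ([438, 240, 10, 8, 55], [442.6, 243.71]) -221.16310717204053 -0.5267106016426126 phi 0.007007453525551988 75.16495262962341
S ([181, 210, 8, 20, 100], [184.54, 219.53]) -221.47885614178784 -1.1492329111379362 phi 0.015224715558610047 75.48760468286662
```

View pics/s14.png

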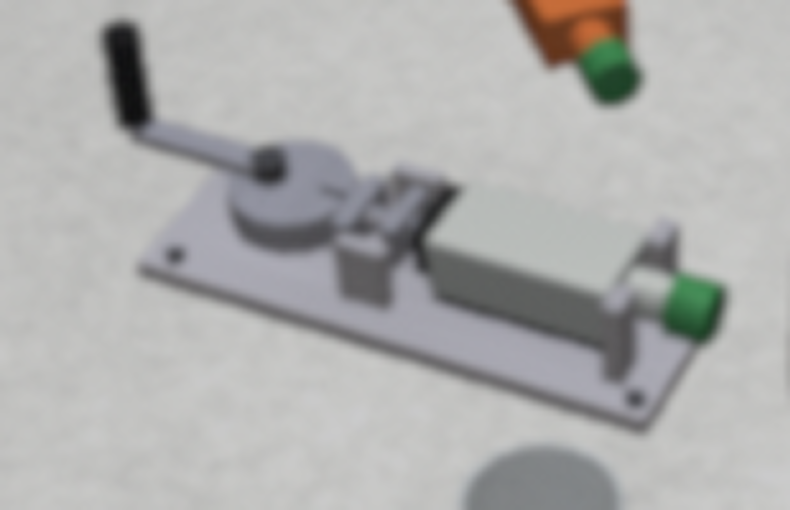

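View pics/t14.png

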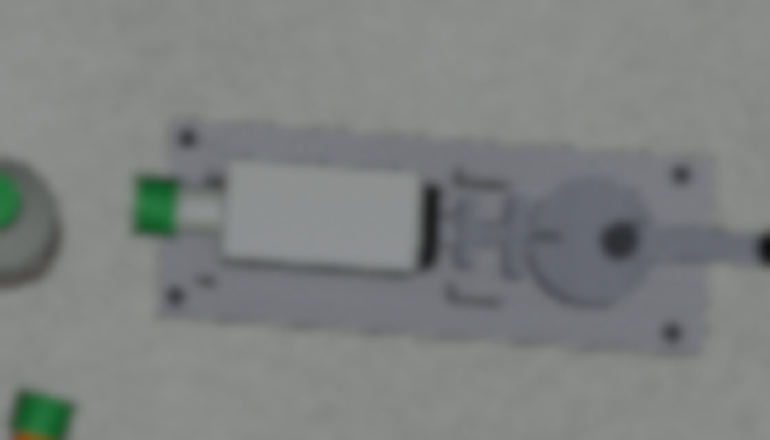

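Run:
```python
from h import *
print(state()["t"],state()["qvel"].round(3),job_done())
```

```text
the job is handed in; nothing more can be done
23.05 [ 0.025  0.016 -0.013  0.003  0.001  0.006] None
```

The flask is loaded and clamped in the cradle, and the job was handed in at t ≈ 23 s of the 72 s allowed. No verdict was reported.

**What I did:** I backed the cam off from about 1.86 to 2.23 rad by its knob. I then picked up the pale flask, laid it on the bed about 5 mm short with its neck between the posts, and let go. Last, I led the knob round to close the cam, let go of it, and moved the arm clear.

**Last checks:**
- **Cam:** the knob measured 0.007 rad (top view) and 0.015 rad (scene view) from the high point, at a radius of 75 mm as it should be.
- **Flask:** it lies flat and in line with the cradle, between the pad and the posts. The cap moved about 6 mm towards the fork as the cam closed.
- **Robot:** the gripper is clear of everything, and I saw no sign of touching the bystanders, though I did not re-measure their positions.

**What disagreed or was not checked:**
- The cap's lengthwise position read 78 to 80 mm where 81 is expected. Sideways the two views gave -1.6 and +1.9 mm. I put both down to image bias.
- The heights I got from the two views came out 1 to 3 mm high.
- The plate screws are not centred on the plate, so I moved the cradle origin 3 mm after checking it against the plate edges, the bed and the cam axis.
- The fingertips looked about 8 mm or more higher in the images than the stated geometry, but the grasps were unaffected.
- I could not measure the pad compression directly. I inferred it from the cam angle and from the flask having been pushed towards the fork posts.

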